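Fit the lens of a nail curing lamp and screw on its retaining ring

ROBOT

A 6-joint arm with a two-finger parallel gripper is mounted at the origin on the work surface; the furniture and walls round the work are solid. World frame = base frame: x ahead of the robot, y to its left, z up, the work surface at z = 0. Lengths are in m, angles in rad, forces in N, time in s.
With the tool pointing down it reaches from about 0.375 to 0.9 m from the base axis. Payload 3.1 kg.
Tool frame: the origin (TCP) lies at the very end of the fingers, on their centre line; the grasp point (between the pads) lies 19 mm behind it; z points along the fingers, y is the direction in which the jaws open and shut (so a half turn about z gives the same grasp; the last joint's range is limited). The gripper opens to 87 mm and grips with 3 to 60 N. Pads are 19 mm wide; open, the fingers measure 117 mm over their backs; the gripper's body (75 mm by 190 mm) begins 51 mm behind the grasp point.
Start: joints at [-1.452, 0.527, 1.433, -0, 1.181, -0.178], TCP at [0.183, -0.597, 0.223] pointing down, gripper open.
Joint ranges: [-3.08, 3.08], [-0.75, 2.2], [0.22, 2.44], [-1.43, 4.57], [0, 2.65], [-2.85, 2.85]. Speed limits (rad/s): [2.79, 2.79, 3.14, 3.14, 3.14, 3.14].

INTERFACE

Orientations are given as a unit quaternion [x, y, z, w].
In Python, from rig import robot, optics gives the robot as it stands.
- The arm moves only by the shell command python3 -m inch 'ROWS' [FORCE]. ROWS is JSON, a list of rows, each an object of numbers: "ax", "ay", "az": the turn, a rotation vector about the tool's x, y, z in rad; "dx", "dy", "dz": the shift along the tool's x, y, z in mm; "gripper": the opening in per cent of the stroke, from 0 (shut) to 100 (fully open). In form: [{"ax": .., "ay": .., "az": .., "dx": .., "dy": .., "dz": .., "gripper": ..}, ...]. A call has 1 to 8 rows; each row shifts and turns the commanded pose from where the row before left it, along the tool's axes as they then stand; what a row does not reach is not made up. A row lasts 1/10 s, in which the tool goes at most 50 mm and 8.59 degrees, less where a joint would pass 70% of its speed; a pose out of reach is approached as far as the arm can. A call with a gripper value outside its range is refused whole. The fingers move at their own pace and stop on an object; FORCE is the grip in N (left out, the last holds). Time passes only in rows, so rows that do not move let the fingers close. It gives the time, the measured TCP pose, the force and the opening at its end, in the units of the state.
- robot.get_obs(): the state, without advancing time (a new reading comes with each control period).
- optics.camera(name): name is "scene" or "top" or "wrist"; returns a dict with "img" (420x560x3 uint8, red, green, blue), "depth" (420x560 float32, m along the optical axis (not along the pixel's ray), 0 where there is no reading), "camera_matrix" (3x3 intrinsics, pixels), "position" and "attitude" of the camera in the world. Camera axes: x right, y up, looking along -z (the intrinsics and any distortion apply to the point x, -y, -z); pixel columns grow to the right and rows downward; lengths in m; the calibration is good to about 2 mm. The wrist camera is an equidistant fisheye: a pixel r from the principal point sees the ray r / f radians off the axis. A picture is of the moment at which its call begins.
- robot.hand_in(): hands the job in, once; it reports no verdict.
The state is a dict: "time": time; "q": joint angles; "joint_velocities": joint speeds; "joint_torque": joint torques, N m; "position": TCP position; "tool_rot": TCP orientation; "ft_force": force on the tool from outside, world axes, zero at the start; "moment": the same for the moment, N m; "grip_width": finger opening in m.
Only numpy, scipy, OpenCV 4.12 (cv2) and the standard library are available. Lean on these libraries where they do the work, as an engineer would, in place of code of your own. Each camera call takes 0.05 s, during which the arm holds its last target.

TASK

Fit the lens to the little curing lamp that stands face up on the table: pick the lens insert whose base fits the lamp's cell, drop it fully home, barrel up, then put the retaining ring over it with its lugs in the slots of the thread and screw the ring down clockwise until it is snug and clamps the lens. Let go, and leave the wider lens insert and the small nail things around the work where they stand.

Things in the scene. Friction and masses are not known exactly. Their poses are not given: they have to be found in the camera images.
- lamp: white curing lamp, fixed, face up; origin on its axis at the table, z up. Round foot 76 mm across, 10 mm high; body 52 mm across up to z = 30 mm; on it an aluminium collar 42 mm across with thread teeth out to 51 mm. Cable stub on the foot at +y; three small ridges on the foot, at +x and 120 degrees either side, in line with the three thread slots
- lamp_cell (a point): centre of the mouth of the lens cell, at the collar's top, 50 mm above the table: an open bore 36.4 mm across and 8.5 mm deep (floor at 41.5 mm), its mouth and outer rim chamfered, as are the lens base and the ring's skirt; axes as the lamp's
- lamp_slot (a point): one of the three slots of the three-start right-hand thread, 22 mm from the lamp's axis at its +x (the others 120 degrees either side), at the collar's top. A ring lug passes down a slot within about 12 degrees either way, onto the groove's floor. In the groove the ring goes down 5.5 mm per radian of clockwise turn (seen from above), with 1.8 mm of play up and down
- lens_c (a point): the lens insert that fits: grey round base 34 mm across and 10 mm high, on it a barrel 23 mm across with glass on top; 24 mm high in all, about 35 g; point on its axis 12 mm above its underside, z up. Home in the cell it stands on the floor, the top of its base 1.5 mm above the collar's top
- wide_lens_c (a point): a second lens insert that does not fit: the same but its base is 42 mm across; point on its axis 12 mm above its underside. To be left alone
- ring_c (a point): aluminium retaining ring, right way up, about 50 g, 19.5 mm high; point on its axis 9.75 mm above its bottom edge, z up. Skirt 60 mm across outside, 54 mm inside; lip at the top with a 29 mm opening, its underside 16 mm above the bottom edge. Two ears with flat faces 28 mm wide at +y and -y, 61 mm over them: the place to grip
- ring_lug (a point): one of the ring's three lugs, at its +x (the others 120 degrees either side), inside the skirt's bottom: 6.5 mm wide, 4 mm high, tips 22 mm from the axis; ridges on the lip mark them. In the slots the ring's bottom edge comes to 39.5 mm above the table (off the slots it stays up on the teeth); about 1.05 rad clockwise later, at 35.5 mm, the lip meets the lens; 0.1 to 0.3 rad more makes it snug, and it stays so
- pigment_a: small pigment jar, 32 mm across, 23 mm high, beside the lens; origin at its underside
- clip_a: small plastic clip, 16 x 54 x 17 mm, long along its y, beside the lens; origin at its underside
- bit_stand: block with file bits, 28 x 52 x 40 mm, long along its y, beside the ring; origin at its underside
- clip_b: small plastic clip, 16 x 54 x 17 mm, long along its y, beside the ring; origin at its underside
- pigment_b: small pigment jar, 32 mm across, 23 mm high, beside the wider lens insert; origin at its underside
There are look-alikes about, which are no part of the job. Leave any yellow look-alike of the part that bears lens_c alone.

How it is judged:
By the outcome, as a careful person would: the job done as asked, in the order asked, and still so for the second after the job is handed in, with the robot touching nothing.
It also fails if it takes over 67 s, if anything falls off the work surface, if the arm or the gripper's body presses on something with over 40 N, if the wrist force passes 120 N, or if a joint passes its speed limit or range.

## Working session

There is one attempt and no reset: what is moved stays moved. The work goes in short steps, Python scripts to look and compute and a shell command to move; the robot and the scene stay as the last step left them, time stands still between calls to the robot, and variables do not carry over. Pictures are saved under pics/ and viewed, and the job is handed in when it is done.

```bash
ls; mkdir -p pics; cat > h.py <<'E'
from rig import robot, optics
import numpy as np, cv2
from scipy.spatial.transform import Rotation as R
def snap(n,f):
    c=optics.camera(n); cv2.imwrite('pics/'+f+'.png',cv2.cvtColor(c['img'],cv2.COLOR_RGB2BGR)); np.savez('pics/'+f+'.npz',**c); return c
E
python3 - <<'E'
from h import *
print(robot.get_obs())
for n in ['scene','top','wrist']:
    c=snap(n,n+'0'); print(n,c['camera_matrix'],c['position'],c['attitude'],[k for k in c])
E
```

```text
pics
{'time': 0.0, 'q': array([-1.45147427e+00,  5.28473438e-01,  1.43390152e+00,  8.65869529e-06,
        1.18142263e+00, -1.78467310e-01]), 'joint_velocities': array([-0.00015682,  0.00078627, -0.00161229,  0.00074831, -0.00034987,
        0.00062148]), 'joint_torque': array([-5.33428356e-04, -4.40047073e+01, -1.76593727e+01,  6.33569062e-02,
        5.82197669e-02, -1.56249766e-04]), 'position': array([ 0.18334015, -0.59672891,  0.22156744]), 'tool_rot': array([ 9.88935294e-01,  1.48343417e-01,  3.65998985e-05, -1.10186953e-03]), 'ft_force': array([ 0.09329993, -0.00620914, -0.24940526]), 'moment': array([-0.00491158,  0.0470101 , -0.00558397]), 'grip_width': 0.0868110182499152}
scene [[458.4656822    0.         278.69238018]
 [  0.         458.4656822  204.61723074]
 [  0.           0.           1.        ]] [-0.00365305 -0.48911944  0.63704775] [ 0.39328585 -0.17627922 -0.35996499  0.82745216] ['img', 'depth', 'camera_matrix', 'position', 'attitude']
top [[453.5012178    0.         273.36783656]
 [  0.         453.5012178  215.20249127]
 [  0.           0.           1.        ]] [ 0.31016083 -0.04419405  0.93311808] [ 0.07704329 -0.06595965 -0.64951119  0.75355747] ['img', 'depth', 'camera_matrix', 'position', 'attitude']
wrist [[325.1922621    0.         281.64253042]
 [  0.         325.1922621  214.90671366]
 [  0.           0.           1.        ]] [ 0.25566448 -0.57534445  0.38323131] [-0.11245825  0.08436396 -0.58785135  0.79665969] ['img', 'depth', 'camera_matrix', 'position', 'attitude']
```

View pics/scene0.png

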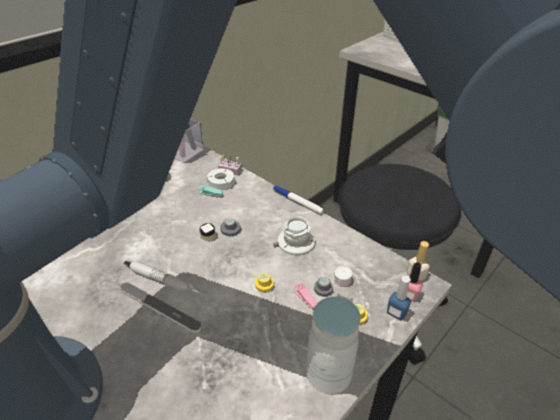

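View pics/top0.png

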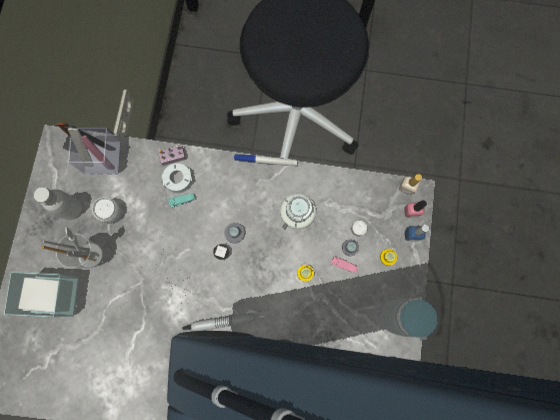

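View pics/wrist0.png

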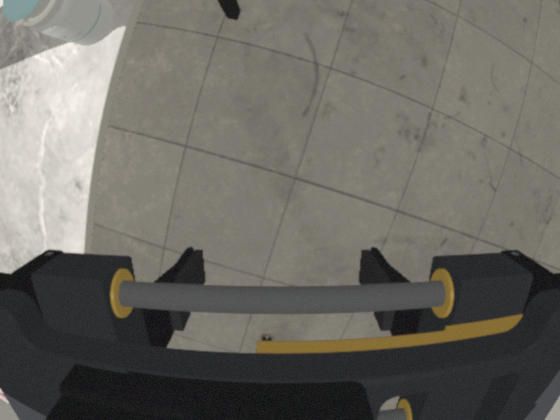

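The top view shows the lamp at (299,209) and the ring at (177,178). The lens with a clip and jar beside it is at (350,247). The wider insert with one jar is at (235,232), and the yellow look-alikes are at (306,273) and (389,257). Next I measure them in two views.

```bash
cat >> h.py <<'E'
def ld(f): return dict(np.load('pics/'+f+'.npz'))
def ray(c,u,v,fish=False):
    K=c['camera_matrix']; x=(u-K[0,2])/K[0,0]; y=(v-K[1,2])/K[1,1]
    if fish:
        r=np.hypot(x,y); s=np.sinc(r/np.pi); d=np.array([x*s,-y*s,-np.cos(r)])
    else: d=np.array([x,-y,-1.])
    return R.from_quat(c['attitude']).apply(d)
def onz(c,u,v,z,fish=False):
    d=ray(c,u,v,fish); p=c['position']; return p+d*(z-p[2])/d[2]
def proj(c,P,fish=False):
    K=c['camera_matrix']; d=R.from_quat(c['attitude']).inv().apply(np.asarray(P)-c['position'])
    x,y,z=d[0],-d[1],-d[2]
    if fish:
        r=np.hypot(x,y); s=np.arctan2(r,z)/max(r,1e-9)
        return K[0,0]*x*s+K[0,2],K[1,1]*y*s+K[1,2]
    return K[0,0]*x/z+K[0,2],K[1,1]*y/z+K[1,2]
def tri(c1,a,c2,b,f1=False,f2=False):
    d1=ray(c1,*a,f1);d2=ray(c2,*b,f2);d1/=np.linalg.norm(d1);d2/=np.linalg.norm(d2)
    A=np.c_[d1,-d2];t=np.linalg.lstsq(A,c2['position']-c1['position'],rcond=None)[0]
    p=c1['position']+t[0]*d1;q=c2['position']+t[1]*d2
    return (p+q)/2,np.linalg.norm(p-q)
E
python3 - <<'E'
from h import *
t=ld('top0');s=ld('scene0')
for n,a,b in [('lamp',(299,209),(297,228)),('ring',(177,178),(220,178)),('lens',(350,247),(324,284)),('wide',(235,232),(230,224))]:
    print(n,tri(t,a,s,b), [onz(t,*a,z).round(3) for z in (0,.024,.05)], t['depth'][a[1],a[0]])
I=cv2.cvtColor(t['img'],cv2.COLOR_RGB2BGR)
cv2.imwrite('pics/topz.png',cv2.resize(I[135:300,140:420],None,fx=2.8,fy=2.8,interpolation=cv2.INTER_CUBIC))
I=cv2.cvtColor(s['img'],cv2.COLOR_RGB2BGR)
cv2.imwrite('pics/scenez.png',cv2.resize(I[140:340,180:400],None,fx=2.8,fy=2.8,interpolation=cv2.INTER_CUBIC))
E
```

```text
lamp (array([ 0.51293981, -0.06619972,  0.040018  ]), np.float64(0.0015962865310954646)) [array([ 0.521, -0.067,  0.   ]), array([ 0.516, -0.066,  0.024]), array([ 0.51 , -0.065,  0.05 ])] 0.91177106
ring (array([0.54643062, 0.19747114, 0.0127158 ]), np.float64(0.0010906638181266842)) [array([0.55, 0.2 , 0.  ]), array([0.544, 0.194, 0.024]), array([0.537, 0.187, 0.05 ])] 0.9681062
lens (array([ 0.45565481, -0.18066691,  0.01379699]), np.float64(0.0018567175087016276)) [array([ 0.457, -0.182,  0.   ]), array([ 0.453, -0.179,  0.024]), array([ 0.449, -0.175,  0.05 ])] 0.9107058
wide (array([0.44989515, 0.05726675, 0.01660552]), np.float64(0.0015314492973297622)) [array([0.453, 0.059, 0.   ]), array([0.449, 0.056, 0.024]), array([0.445, 0.053, 0.05 ])] 0.9212386
```

View pics/topz.png

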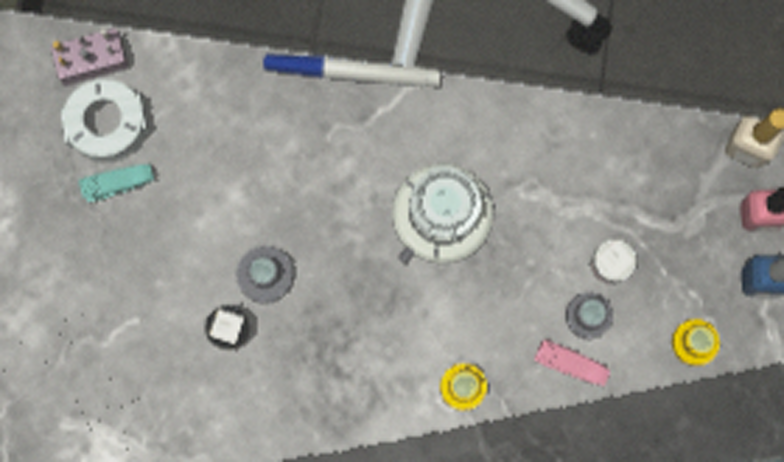

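View pics/scenez.png

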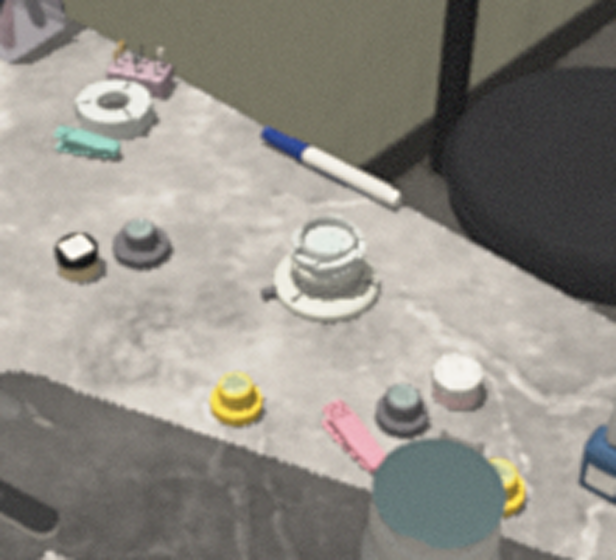

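```bash
python3 - <<'E'
from h import *
t=ld('top0')
D=t['depth'];v,u=np.mgrid[:420,:560];K=t['camera_matrix']
P=np.stack([(u-K[0,2])/K[0,0]*D,-(v-K[1,2])/K[1,1]*D,-D],-1).reshape(-1,3)
W=(R.from_quat(t['attitude']).apply(P)+t['position']).reshape(420,560,3)
for n,(a,b) in dict(jar=(418,318),lamp=(299,209),jarA=(359,228),bottle1=(414,208),b2=(416,233),b3=(412,184),bit=(172,154),ytop=(389,257),pen=(265,160),clipa=(345,265),clipb=(181,200),yel2=(306,273),jarB=(222,251),lens=(350,247),lensside=(358,252),wide=(235,232),ring=(189,178)).items():
    print(n,W[b-1:b+2,a-1:a+2].reshape(-1,3).mean(0).round(3))
m=(W[...,2]>.03)&(D>0)
H=np.clip(W[...,2]*1000,0,255).astype(np.uint8);cv2.imwrite('pics/H.png',H)
print(-R.from_quat(ld('wrist0')['attitude']).as_matrix()[:,2])
E
```

```text
jar [ 0.328 -0.261  0.234]
lamp [ 0.512 -0.066  0.042]
jarA [ 0.495 -0.192  0.023]
bottle1 [ 0.548 -0.294  0.044]
b2 [ 0.496 -0.3    0.052]
b3 [ 0.593 -0.282  0.055]
bit [0.593 0.214 0.027]
ytop [ 0.445 -0.258  0.026]
pen [0.613 0.019 0.015]
clipa [ 0.417 -0.174  0.015]
clipb [0.501 0.179 0.015]
yel2 [ 0.388 -0.098  0.026]
jarB [0.407 0.076 0.022]
lens [ 0.453 -0.178  0.027]
lensside [ 0.449 -0.199  0.003]
wide [0.449 0.056 0.026]
ring [0.549 0.17  0.02 ]
[-0.2666362  -0.07999496 -0.96047173]
```

View pics/H.png

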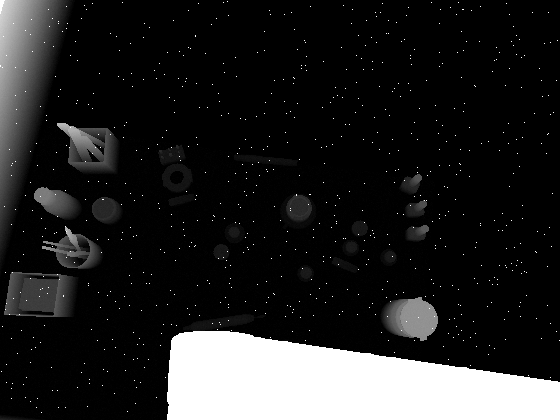

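```bash
python3 -m inch '[{"az":0.149,"dz":-40},{"az":0.149,"dz":-40},{"dx":45},{"dx":45},{"dx":45,"dy":-20},{"dx":45,"dy":-30},{"dx":40,"dy":-40},{"dx":20,"dy":-45}]'
```

```text
invalid input
```

```bash
python3 -m inch '[{"ax":0,"ay":0,"az":0.149,"dx":0,"dy":0,"dz":-40,"gripper":100},{"ax":0,"ay":0,"az":0.149,"dx":0,"dy":0,"dz":-40,"gripper":100},{"ax":0,"ay":0,"az":0,"dx":45,"dy":0,"dz":0,"gripper":100},{"ax":0,"ay":0,"az":0,"dx":45,"dy":0,"dz":0,"gripper":100},{"ax":0,"ay":0,"az":0,"dx":45,"dy":-15,"dz":0,"gripper":100},{"ax":0,"ay":0,"az":0,"dx":40,"dy":-25,"dz":0,"gripper":100},{"ax":0,"ay":0,"az":0,"dx":35,"dy":-35,"dz":0,"gripper":100},{"ax":0,"ay":0,"az":0,"dx":20,"dy":-45,"dz":0,"gripper":100}]'
```

```text
time: 0.95
position: [0.4159, -0.4769, 0.3015]
tool_rot: [1.0, 0.0, 0.0, 0.0]
ft_force: [0.5, 0.1, -0.3]
grip_width: 0.0872
```

```bash
python3 -m inch '[{"ax":0,"ay":0,"az":0,"dx":5,"dy":-42,"dz":0,"gripper":100},{"ax":0,"ay":0,"az":0,"dx":5,"dy":-42,"dz":0,"gripper":100},{"ax":0,"ay":0,"az":0,"dx":5,"dy":-42,"dz":0,"gripper":100},{"ax":0,"ay":0,"az":0,"dx":5,"dy":-42,"dz":0,"gripper":100},{"ax":0,"ay":0,"az":0,"dx":5,"dy":-42,"dz":-10,"gripper":100},{"ax":0,"ay":0,"az":0,"dx":5,"dy":-43,"dz":40,"gripper":60},{"ax":0,"ay":0,"az":0,"dx":5,"dy":-44,"dz":45,"gripper":60},{"ax":0,"ay":0,"az":0,"dx":2,"dy":0,"dz":45,"gripper":60}]'
python3 -m inch '[{"ax":0,"ay":0,"az":0,"dx":0,"dy":0,"dz":30,"gripper":60},{"ax":0,"ay":0,"az":0,"dx":0,"dy":0,"dz":0,"gripper":60},{"ax":0,"ay":0,"az":0,"dx":0,"dy":0,"dz":0,"gripper":60}]'
python3 - <<'E'
from h import *
c=snap('wrist','w1');o=robot.get_obs();print(o['position'],o['tool_rot'],c['position'],c['attitude'])
print(proj(c,o['position'],True))
for k,P in dict(lens=(.4535,-.179,.024),clip=(.417,-.174,.015)).items(): print(k,proj(c,P,True))
E
```

```text
time: 1.75
position: [0.4487, -0.1922, 0.1982]
tool_rot: [1.0, 0.002, 0.001, -0.0]
ft_force: [0.4, -1.5, -0.4]
grip_width: 0.0706
time: 2.05
position: [0.4488, -0.1963, 0.1681]
tool_rot: [1.0, -0.0, -0.0, -0.0]
ft_force: [0.1, -0.0, 0.4]
grip_width: 0.0542
[ 0.44956254 -0.197004    0.16905013] [ 9.99999427e-01 -2.88883047e-04  8.36928273e-04  6.01579535e-04] [ 0.52457267 -0.19701135  0.32957801] [-0.09961311  0.09988376 -0.69966747  0.7004041 ]
(np.float64(281.64947059680617), np.float64(265.00207458450757))
lens (np.float64(263.079220209992), np.float64(197.1655524183116))
clip (np.float64(259.22119834169996), np.float64(229.95291232633716))
```

View pics/w1.png

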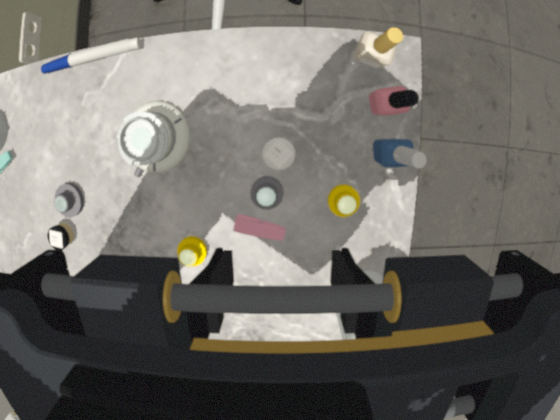

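The wrist view shows the grey lens at about (267,192), the jar at (279,153) and the clip at (259,228). I move lower for a second view.

```bash
python3 -m inch '[{"ax":0,"ay":0,"az":0,"dx":0,"dy":-7,"dz":35,"gripper":55},{"ax":0,"ay":0,"az":0,"dx":0,"dy":-7,"dz":35,"gripper":55},{"ax":0,"ay":0,"az":0,"dx":0,"dy":0,"dz":0,"gripper":55},{"ax":0,"ay":0,"az":0,"dx":0,"dy":0,"dz":0,"gripper":55}]'
python3 - <<'E'
from h import *
c=snap('wrist','w2');o=robot.get_obs();print(o['position'],o['tool_rot'],c['position'],c['attitude'])
for f in ('w1','w2'):
    I=cv2.cvtColor(ld(f)['img'],cv2.COLOR_RGB2BGR)[130:270,190:350]
    cv2.imwrite('pics/'+f+'z.png',cv2.resize(I,None,fx=5,fy=4.2,interpolation=cv2.INTER_CUBIC) if 0 else cv2.resize(I,None,fx=4,fy=4,interpolation=cv2.INTER_CUBIC))
E
```

```text
time: 2.5
position: [0.4497, -0.1831, 0.0993]
tool_rot: [1.0, -0.0, 0.001, 0.001]
ft_force: [0.8, 0.6, 0.7]
grip_width: 0.0481
[ 0.4502721  -0.18360651  0.09991625] [ 9.99997669e-01 -2.36551992e-04  1.73486571e-03  1.26365034e-03] [ 0.52503612 -0.18353613  0.26098718] [-0.09941332  0.09844883 -0.69987641  0.70042689]
```

View pics/w1z.png

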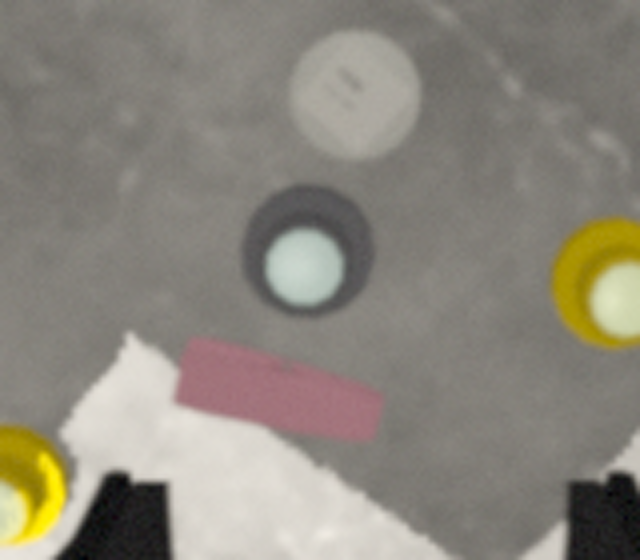

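View pics/w2z.png

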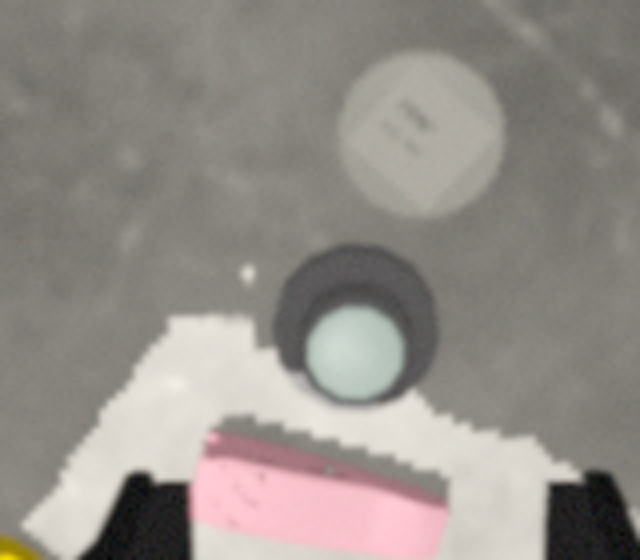

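```bash
cat >> h.py <<'E'
def glass(c,box):
    x0,y0,x1,y1=box; I=c['img'][y0:y1,x0:x1].astype(int)
    m=((I[...,1]-I[...,0]>6)&(I.mean(-1)>120)).astype(np.uint8)
    n,l,s,ce=cv2.connectedComponentsWithStats(m)
    i=1+np.argmax(s[1:,4]); cnt=max(cv2.findContours((l==i).astype(np.uint8),cv2.RETR_EXTERNAL,cv2.CHAIN_APPROX_NONE)[0],key=len)
    return ce[i]+(x0,y0),s[i],cv2.minEnclosingCircle(cnt)
E
python3 - <<'E'
from h import *
a=ld('w1');b=ld('w2')
ga=glass(a,(230,170,310,220));gb=glass(b,(230,190,310,240));print(ga,gb)
p=tri(a,ga[0],b,gb[0],True,True);print(p)
t=ld('top0');s=ld('scene0')
gt=glass(t,(335,232,365,262));gs=glass(s,(312,270,336,292));print(gt,gs)
print(tri(t,gt[0],s,gs[0]),tri(t,gt[0],b,gb[0],False,True),tri(s,gs[0],b,gb[0],False,True))
for z in (.02,.024): print(onz(a,*ga[0],z,True),onz(b,*gb[0],z,True),onz(t,*gt[0],z),onz(s,*gs[0],z))
E
```

```text
(array([265.6910299 , 196.28903654]), array([ 26,  17,  20,  20, 301], dtype=int32), ((35.6124267578125, 26.36390495300293), 9.750767707824707)) (array([278.37472767, 217.76034858]), array([ 36,  16,  25,  24, 459], dtype=int32), ((48.31632614135742, 27.96938705444336), 12.359472274780273))
(array([ 0.4539788 , -0.18142627,  0.02239177]), np.float64(6.470086641286674e-05))
(array([351.11940299, 246.        ]), array([12, 10,  9,  9, 67], dtype=int32), ((16.0, 14.0), 4.472236156463623)) (array([323.66101695, 280.83050847]), array([ 7,  7, 10,  8, 59], dtype=int32), ((11.5, 11.5), 4.743516445159912))
(array([ 0.45573784, -0.18057073,  0.02241213]), np.float64(0.0005601719675278942)) (array([ 0.45520753, -0.18084376,  0.025839  ]), np.float64(0.0012467619111566507)) (array([ 0.45437276, -0.18130755,  0.02395808]), np.float64(0.00023506573895601664))
[ 0.45344715 -0.18133264  0.02      ] [ 0.4532481  -0.18137757  0.02      ] [ 0.45633695 -0.18112446  0.02      ] [ 0.45729155 -0.17920636  0.02      ]
[ 0.45436615 -0.18153522  0.024     ] [ 0.45443966 -0.18141339  0.024     ] [ 0.45569661 -0.18052462  0.024     ] [ 0.45430349 -0.18121537  0.024     ]
```

```bash
python3 -m inch '[{"ax":0,"ay":0,"az":0,"dx":4.5,"dy":-2,"dz":20,"gripper":55},{"ax":0,"ay":0,"az":0,"dx":0,"dy":0,"dz":25,"gripper":52},{"ax":0,"ay":0,"az":0,"dx":0,"dy":0,"dz":25,"gripper":52},{"ax":0,"ay":0,"az":0,"dx":0,"dy":0,"dz":16.5,"gripper":52},{"ax":0,"ay":0,"az":0,"dx":0,"dy":0,"dz":0,"gripper":52},{"ax":0,"ay":0,"az":0,"dx":0,"dy":0,"dz":0,"gripper":52}]' 15
python3 - <<'E'
from h import *
snap('wrist','w3')
I=cv2.imread('pics/w3.png')[150:330,150:420];cv2.imwrite('pics/w3z.png',cv2.resize(I,None,fx=2.9,fy=2.9))
E
```

```text
time: 3.15
position: [0.4546, -0.1814, 0.013]
tool_rot: [1.0, -0.0, 0.001, 0.001]
ft_force: [-0.9, -0.3, 0.6]
grip_width: 0.0453
```

View pics/w3z.png

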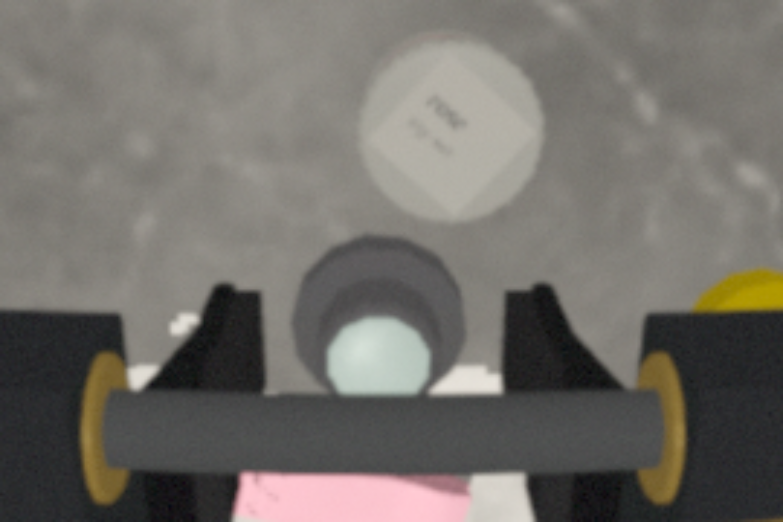

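The lens sits centred between the fingers, so I close and lift.

```bash
python3 -m inch '[{"ax":0,"ay":0,"az":0,"dx":0,"dy":0,"dz":0,"gripper":10},{"ax":0,"ay":0,"az":0,"dx":0,"dy":0,"dz":0,"gripper":10},{"ax":0,"ay":0,"az":0,"dx":0,"dy":0,"dz":0,"gripper":10},{"ax":0,"ay":0,"az":0,"dx":0,"dy":0,"dz":0,"gripper":10},{"ax":0,"ay":0,"az":0,"dx":0,"dy":0,"dz":0,"gripper":10},{"ax":0,"ay":0,"az":0,"dx":0,"dy":0,"dz":0,"gripper":10}]' 15
python3 -m inch '[{"ax":0,"ay":0,"az":0,"dx":0,"dy":0,"dz":-20,"gripper":10},{"ax":0,"ay":0,"az":0,"dx":0,"dy":0,"dz":-40,"gripper":10},{"ax":0,"ay":0,"az":0,"dx":0,"dy":0,"dz":-40,"gripper":10},{"ax":0,"ay":0,"az":0,"dx":0,"dy":0,"dz":-20,"gripper":10},{"ax":0,"ay":0,"az":0,"dx":0,"dy":0,"dz":0,"gripper":10},{"ax":0,"ay":0,"az":0,"dx":0,"dy":0,"dz":0,"gripper":10}]' 15
python3 - <<'E'
from h import *
c=snap('wrist','w4');o=robot.get_obs();print(o['position'],o['grip_width'])
I=cv2.imread('pics/w4.png');cv2.imwrite('pics/w4z.png',I)
cv2.imwrite('pics/w4y.png',cv2.resize(I[200:330,180:380],None,fx=3.9,fy=3.9,interpolation=cv2.INTER_CUBIC))
E
```

```text
time: 3.8
position: [0.4534, -0.1803, 0.0118]
tool_rot: [1.0, -0.0, 0.0, 0.0]
ft_force: [-0.2, 0.4, 6.0]
grip_width: 0.0223
time: 4.4
position: [0.4529, -0.18, 0.1313]
tool_rot: [1.0, -0.0, -0.0, -0.0]
ft_force: [0.0, 0.5, -1.4]
grip_width: 0.022
[ 0.45240979 -0.17967792  0.13056296] 0.02203102652687712
```

View pics/w4z.png

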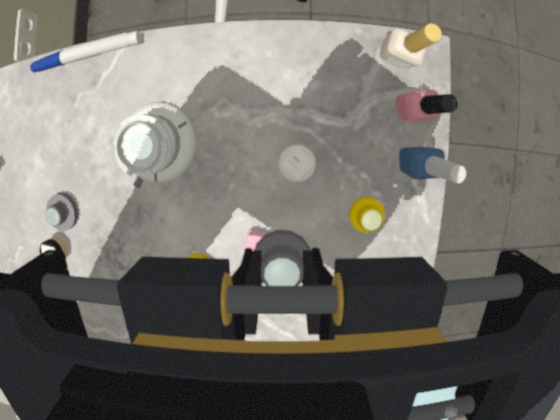

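View pics/w4y.png

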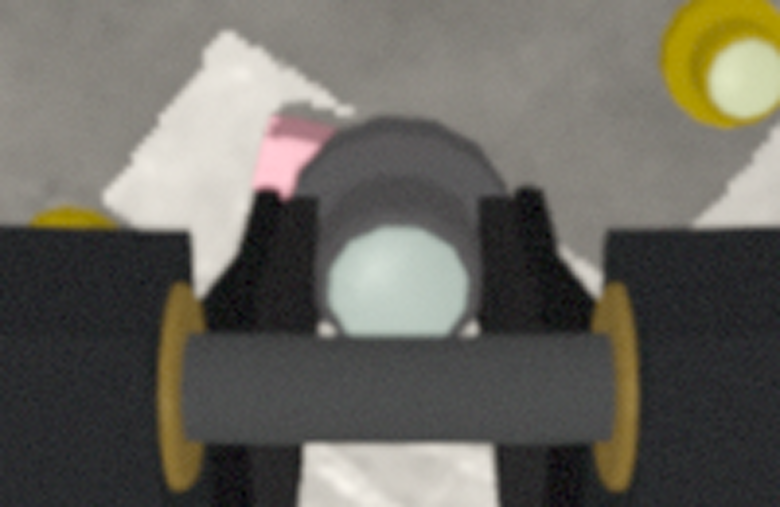

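```bash
python3 -m inch '[{"ax":0,"ay":0,"az":0,"dx":0,"dy":-20,"dz":-20,"gripper":10},{"ax":0,"ay":0,"az":0,"dx":5,"dy":-35,"dz":0,"gripper":10},{"ax":0,"ay":0,"az":0,"dx":5,"dy":-35,"dz":0,"gripper":10},{"ax":0,"ay":0,"az":0,"dx":5,"dy":-25,"dz":0,"gripper":10},{"ax":0,"ay":0,"az":0,"dx":0,"dy":0,"dz":0,"gripper":10},{"ax":0,"ay":0,"az":0,"dx":0,"dy":0,"dz":0,"gripper":10},{"ax":0,"ay":0,"az":0,"dx":0,"dy":0,"dz":0,"gripper":10}]'
python3 - <<'E'
from h import *
c=snap('wrist','w5');o=robot.get_obs();print(o['position'],c['position'],c['attitude'])
I=cv2.imread('pics/w5.png');cv2.imwrite('pics/w5y.png',cv2.resize(I[120:280,180:380],None,fx=3.7,fy=3.7,interpolation=cv2.INTER_CUBIC))
E
```

```text
time: 5.15
position: [0.4679, -0.0658, 0.1506]
tool_rot: [1.0, -0.0, -0.001, -0.0]
ft_force: [-0.5, 0.9, -0.8]
grip_width: 0.0224
[ 0.46799106 -0.06602898  0.15080692] [ 0.54379592 -0.06648711  0.31200958] [-0.09999794  0.1002098  -0.6997917   0.70017854]
```

View pics/w5y.png

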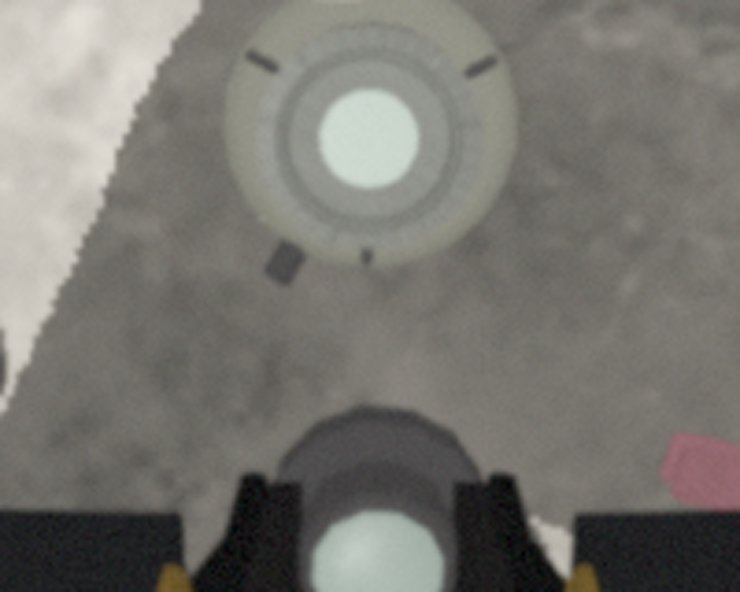

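```bash
cat >> h.py <<'E'
def disc(c,box,thr=None):
    x0,y0,x1,y1=box; g=cv2.resize(cv2.cvtColor(c['img'],cv2.COLOR_RGB2GRAY)[y0:y1,x0:x1],None,fx=4,fy=4,interpolation=cv2.INTER_CUBIC)
    if thr is None: t,m=cv2.threshold(g,0,255,cv2.THRESH_OTSU)
    else: t,m=cv2.threshold(g,thr,255,0)
    n,l,s,ce=cv2.connectedComponentsWithStats(m); i=1+np.argmax(s[1:,4])
    cnt=max(cv2.findContours((l==i).astype(np.uint8),cv2.RETR_EXTERNAL,cv2.CHAIN_APPROX_NONE)[0],key=len)
    e=cv2.fitEllipse(cnt)
    return t,(np.array(e[0])+.5)/4-.5+(x0,y0),np.array(e[1])/8
E
python3 - <<'E'
from h import *
c=ld('w5')
t,ce,r=disc(c,(255,135,305,180));print(t,ce,r)
for z in (.0415,.045,.05): print(z,onz(c,*ce,z,True))
top=ld('top0')
g=glass(c,(240,120,320,180));print(g)
# project predicted circles for check
L=onz(c,*ce,.0415,True)
img=cv2.resize(cv2.cvtColor(c['img'],cv2.COLOR_RGB2BGR)[100:200,220:340],None,fx=6,fy=6,interpolation=cv2.INTER_CUBIC)
for z,r,col in [(.0415,.0182,(0,0,255)),(.05,.0182,(0,255,0)),(.05,.021,(255,0,0)),(.01,.038,(0,255,255))]:
    for a in np.arange(0,6.28,.1):
        u,v=proj(c,(L[0]+r*np.cos(a),L[1]+r*np.sin(a),z),True)
        cv2.circle(img,(int((u-220+.5)*6),int((v-100+.5)*6)),2,col,-1)
cv2.imwrite('pics/w5o.png',img)
# ridges
for (u,v) in [(262,62),(480,67),(367,257)]:
    P=onz(c,u/3.7+180-.4,v/3.7+120-.4,.0115,True)-L; print(np.hypot(*P[:2]),np.degrees(np.arctan2(P[1],P[0])))
E
```

```text
174.0 [279.21774292 156.99105263] [13.28549671 13.37898731]
0.0415 [ 0.51501539 -0.06438252  0.0415    ]
0.045 [ 0.51538777 -0.06440975  0.045     ]
0.05 [ 0.51591974 -0.06444865  0.05      ]
(array([279.18825561, 156.92055268]), array([ 26,  23,  27,  28, 579], dtype=int32), ((39.046875, 36.71875), 13.857185363769531))
0.031223249641514607 58.75463336498661
0.031226884568840513 -61.45489999942805
0.03358631642139532 178.86228400849672
```

View pics/w5o.png

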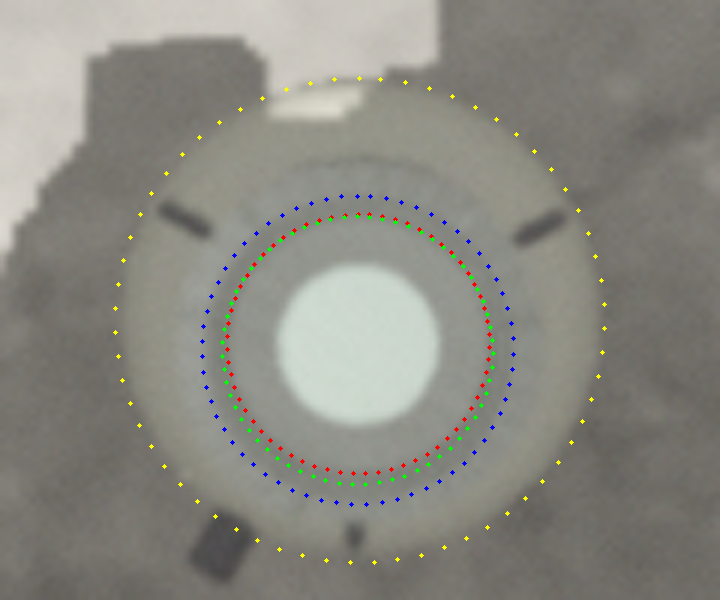

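```bash
python3 -m inch '[{"ax":0,"ay":0,"az":0,"dx":23,"dy":-2.5,"dz":0,"gripper":10},{"ax":0,"ay":0,"az":0,"dx":22.5,"dy":0,"dz":20,"gripper":10},{"ax":0,"ay":0,"az":0,"dx":0,"dy":0,"dz":30,"gripper":10},{"ax":0,"ay":0,"az":0,"dx":0,"dy":0,"dz":24,"gripper":10},{"ax":0,"ay":0,"az":0,"dx":0,"dy":0,"dz":10,"gripper":10},{"ax":0,"ay":0,"az":0,"dx":0,"dy":0,"dz":0,"gripper":10},{"ax":0,"ay":0,"az":0,"dx":0,"dy":0,"dz":0,"gripper":10}]'
python3 - <<'E'
from h import *
c=snap('wrist','w6');o=robot.get_obs();print(o['position'],c['position'],c['attitude'])
I=cv2.imread('pics/w6.png');cv2.imwrite('pics/w6y.png',cv2.resize(I[190:310,210:350],None,fx=5,fy=5,interpolation=cv2.INTER_CUBIC))
c=snap('scene','s6');c=snap('top','t6')
for n,b in (('s6',(200,270,250,350)),('t6',(170,240,250,340))):
    I=cv2.imread(f'pics/{n}.png')[b[0]:b[1],b[2]:b[3]];cv2.imwrite(f'pics/{n}z.png',cv2.resize(I,None,fx=7,fy=7,interpolation=cv2.INTER_CUBIC))
E
```

```text
time: 5.9
position: [0.5141, -0.0634, 0.0679]
tool_rot: [1.0, -0.001, 0.0, 0.0]
ft_force: [0.8, 0.2, -0.4]
grip_width: 0.0218
[ 0.51444374 -0.06333786  0.06838109] [ 0.58962433 -0.06398748  0.22950175] [-0.09936546  0.09920017 -0.70004871  0.70015544]
```

View pics/w6y.png

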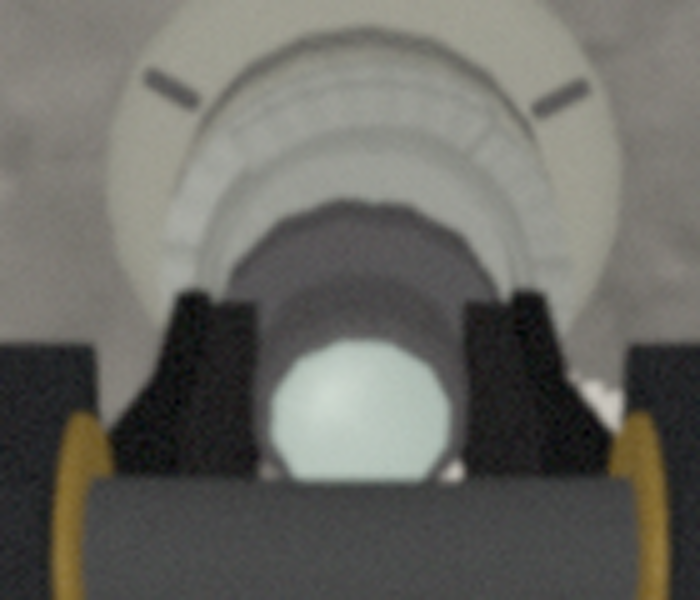

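View pics/s6z.png

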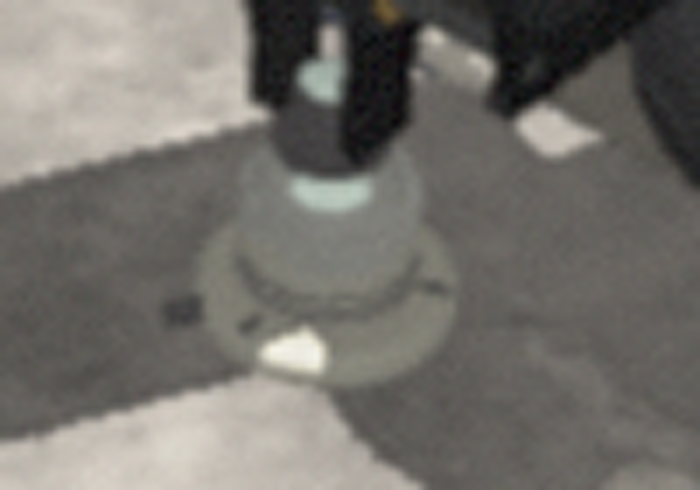

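```bash
python3 - <<'E'
from h import *
c=ld('w6')
img=cv2.resize(cv2.imread('pics/w6.png')[190:310,210:350],None,fx=5,fy=5,interpolation=cv2.INTER_CUBIC)
zb=.0675-.013
L=np.array([c['position'][0]-.0288-.0455,c['position'][1]+.0021-.0025])
H=np.array([c['position'][0]-.0742,c['position'][1]-.0004])
for C,z,r,col in [(L,.05,.0182,(0,255,0)),(L,.05,.021,(255,0,0)),(L,.05,.0255,(255,0,255)),(L,.01,.038,(0,255,255)),(H,zb+.01,.017,(0,0,255)),(H,zb+.024,.0115,(0,128,255))]:
    for a in np.arange(0,6.28,.08):
        u,v=proj(c,(C[0]+r*np.cos(a),C[1]+r*np.sin(a),z),True)
        cv2.circle(img,(int((u-210+.5)*5),int((v-190+.5)*5)),1,col,-1)
cv2.imwrite('pics/w6o.png',img)
E
```

```text
(no output)
```

View pics/w6o.png

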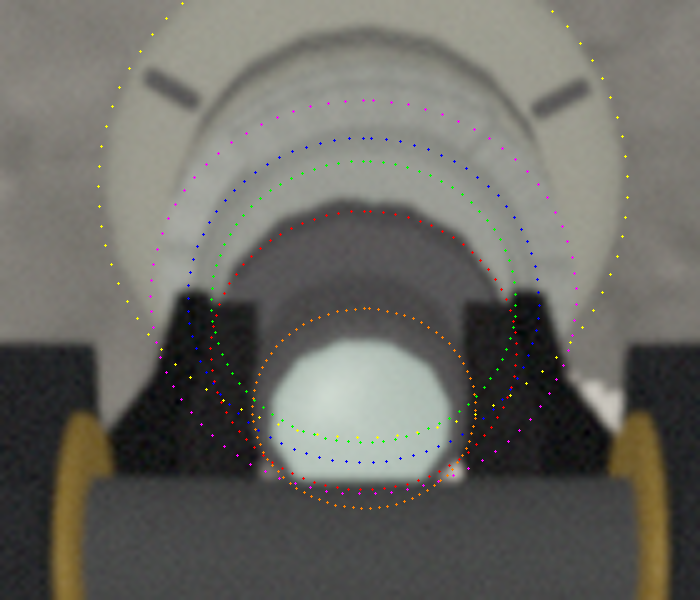

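```bash
python3 - <<'E'
from h import *
c=ld('w6');D=c['depth'];K=c['camera_matrix']
for col in (275,281,283,288):
    out=[]
    for v in range(185,262,2):
        d=D[v,col]
        if d<=0: out.append((v,0));continue
        x=(col-K[0,2])/K[0,0];y=(v-K[1,2])/K[1,1];r=np.hypot(x,y);s=np.tan(r)/r if r>0 else 1
        P=R.from_quat(c['attitude']).apply([x*s*d,-y*s*d,-d])
        out.append((v,round(P[0]*1e3,1),round((P[2]+c['position'][2])*1e3,1)))
    print(col,*out)
E
```

```text
275 (185, np.float64(-42.3), np.float64(9.2)) (187, np.float64(-43.5), np.float64(10.3)) (189, np.float64(-45.2), np.float64(8.8)) (191, np.float64(-46.5), np.float64(9.4)) (193, np.float64(-48.0), np.float64(9.1)) (195, np.float64(-49.5), np.float64(8.7)) (197, np.float64(-49.2), np.float64(16.4)) (199, np.float64(-49.0), np.float64(23.1)) (201, np.float64(-49.1), np.float64(27.8)) (203, np.float64(-49.1), np.float64(33.1)) (205, np.float64(-50.1), np.float64(34.3)) (207, np.float64(-49.2), np.float64(42.5)) (209, np.float64(-50.3), np.float64(43.0)) (211, np.float64(-51.6), np.float64(42.9)) (213, np.float64(-52.4), np.float64(44.5)) (215, np.float64(-53.5), np.float64(44.9)) (217, np.float64(-54.1), np.float64(47.0)) (219, np.float64(-55.0), np.float64(48.0)) (221, np.float64(-55.6), np.float64(49.9)) (223, np.float64(-59.2), np.float64(42.4)) (225, np.float64(-61.3), np.float64(40.1)) (227, np.float64(-62.4), np.float64(40.4)) (229, np.float64(-63.6), np.float64(40.9)) (231, np.float64(-58.4), np.float64(59.6)) (233, np.float64(-58.6), np.float64(62.4)) (235, np.float64(-58.7), n
[... 4871 characters left out ...]
oat64(41.4)) (231, np.float64(-58.4), np.float64(59.8)) (233, np.float64(-58.4), np.float64(63.0)) (235, np.float64(-58.4), np.float64(66.3)) (237, np.float64(-60.0), np.float64(65.1)) (239, np.float64(-60.9), np.float64(65.6)) (241, np.float64(-62.2), np.float64(65.2)) (243, np.float64(-63.2), np.float64(65.7)) (245, np.float64(-63.7), np.float64(67.4)) (247, np.float64(-63.6), np.float64(70.4)) (249, np.float64(-63.7), np.float64(73.1)) (251, np.float64(-63.8), np.float64(75.6)) (253, np.float64(-63.7), np.float64(78.4)) (255, np.float64(-64.6), np.float64(78.9)) (257, np.float64(-65.5), np.float64(79.2)) (259, np.float64(-66.5), np.float64(79.4)) (261, np.float64(-67.3), np.float64(80.1))
```

```bash
python3 -m inch '[{"ax":0,"ay":0,"az":0,"dx":0.4,"dy":0.4,"dz":0,"gripper":10},{"ax":0,"ay":0,"az":0,"dx":0,"dy":0,"dz":3,"gripper":10},{"ax":0,"ay":0,"az":0,"dx":0,"dy":0,"dz":2,"gripper":10},{"ax":0,"ay":0,"az":0,"dx":0,"dy":0,"dz":2,"gripper":10},{"ax":0,"ay":0,"az":0,"dx":0,"dy":0,"dz":2,"gripper":10},{"ax":0,"ay":0,"az":0,"dx":0,"dy":0,"dz":0,"gripper":10}]'
```

```text
time: 6.65
position: [0.5138, -0.063, 0.0581]
tool_rot: [1.0, -0.0, -0.0, -0.0]
ft_force: [-0.6, 0.2, -0.5]
grip_width: 0.0219
```

```bash
python3 -m inch '[{"ax":0,"ay":0,"az":0,"dx":0,"dy":0,"dz":2,"gripper":10},{"ax":0,"ay":0,"az":0,"dx":0,"dy":0,"dz":1.5,"gripper":10},{"ax":0,"ay":0,"az":0,"dx":0,"dy":0,"dz":0,"gripper":10},{"ax":0,"ay":0,"az":0,"dx":0,"dy":0,"dz":0,"gripper":10}]'
```

```text
time: 7.05
position: [0.5141, -0.0631, 0.0549]
tool_rot: [1.0, -0.0, -0.0, -0.0]
ft_force: [-0.3, 1.1, -0.3]
grip_width: 0.0224
```

```bash
python3 -m inch '[{"ax":0,"ay":0,"az":0,"dx":0,"dy":0,"dz":0.7,"gripper":10},{"ax":0,"ay":0,"az":0,"dx":0,"dy":0,"dz":0.7,"gripper":10},{"ax":0,"ay":0,"az":0,"dx":0,"dy":0,"dz":0,"gripper":10}]'
python3 - <<'E'
from h import *
c=snap('wrist','w7');D=c['depth'];K=c['camera_matrix']
I=cv2.imread('pics/w7.png');cv2.imwrite('pics/w7y.png',cv2.resize(I[190:310,210:350],None,fx=5,fy=5,interpolation=cv2.INTER_CUBIC))
for col in (281,):
    for v in range(205,262,3):
        d=D[v,col]
        x=(col-K[0,2])/K[0,0];y=(v-K[1,2])/K[1,1];r=np.hypot(x,y);s=np.tan(r)/r if r>0 else 1
        P=R.from_quat(c['attitude']).apply([x*s*d,-y*s*d,-d])
        print(v,round(P[0]*1e3,1),round((P[2]+c['position'][2])*1e3,1),end='; ')
E
```

```text
time: 7.35
position: [0.5141, -0.0631, 0.0535]
tool_rot: [1.0, -0.0, -0.0, -0.0]
ft_force: [-0.7, -0.2, 0.1]
grip_width: 0.0221
205 -48.8 25.7; 208 -49.2 31.0; 211 -50.2 33.9; 214 -49.5 42.7; 217 -50.8 44.3; 220 -52.9 43.0; 223 -53.9 45.4; 226 -54.7 48.2; 229 -58.4 42.4; 232 -58.4 47.5; 235 -59.0 50.6; 238 -60.4 51.5; 241 -62.4 50.7; 244 -64.1 50.8; 247 -63.5 56.6; 250 -63.8 60.1; 253 -64.2 63.0; 256 -64.7 65.8; 259 -66.6 65.3;
```

View pics/w7y.png

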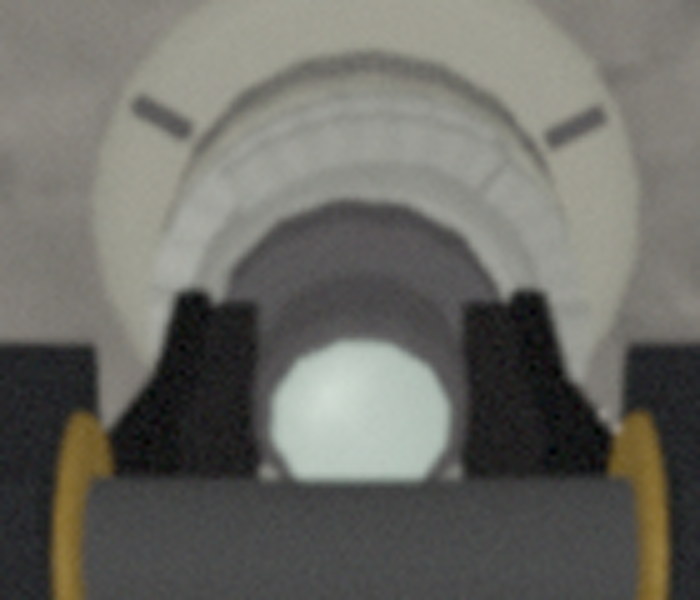

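```bash
python3 -m inch '[{"ax":0,"ay":0,"az":0,"dx":0,"dy":0,"dz":0.5,"gripper":50},{"ax":0,"ay":0,"az":0,"dx":0,"dy":0,"dz":0,"gripper":50},{"ax":0,"ay":0,"az":0,"dx":0,"dy":0,"dz":0,"gripper":50},{"ax":0,"ay":0,"az":0,"dx":0,"dy":0,"dz":-20,"gripper":50},{"ax":0,"ay":0,"az":0,"dx":-20,"dy":0,"dz":-40,"gripper":100},{"ax":0,"ay":0,"az":0,"dx":-20,"dy":0,"dz":-20,"gripper":100},{"ax":0,"ay":0,"az":0,"dx":0,"dy":0,"dz":0,"gripper":100},{"ax":0,"ay":0,"az":0,"dx":0,"dy":0,"dz":0,"gripper":100}]'
python3 - <<'E'
from h import *
c=snap('wrist','w8');D=c['depth'];K=c['camera_matrix'];print(c['position'])
I=cv2.imread('pics/w8.png');cv2.imwrite('pics/w8y.png',cv2.resize(I[110:250,200:360],None,fx=4.5,fy=4.5,interpolation=cv2.INTER_CUBIC))
E
```

```text
time: 8.2
position: [0.4746, -0.0633, 0.1334]
tool_rot: [1.0, -0.0, 0.001, 0.0]
ft_force: [0.2, -0.5, -0.1]
grip_width: 0.0677
[ 0.54998507 -0.06382522  0.29509588]
```

View pics/w8y.png

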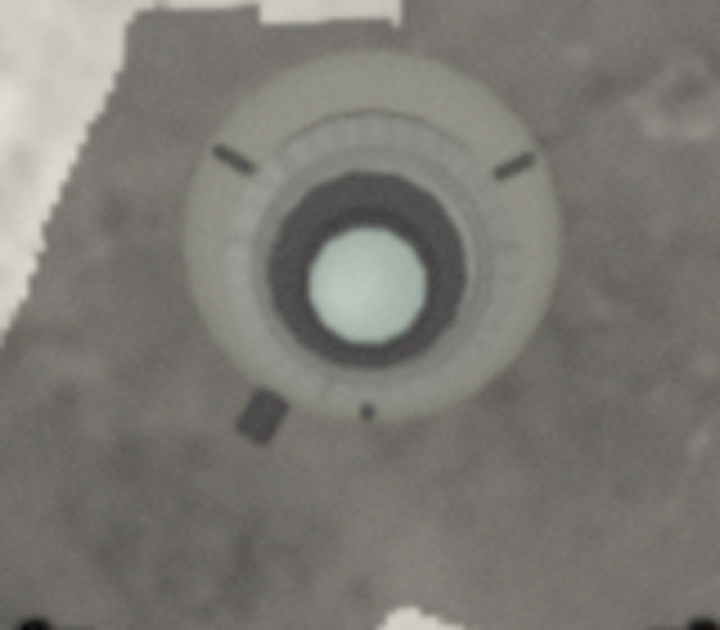

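```bash
cat >> h.py <<'E'
def cloud(c,fish=True):
    D=c['depth'];K=c['camera_matrix'];v,u=np.mgrid[:D.shape[0],:D.shape[1]]
    x=(u-K[0,2])/K[0,0];y=(v-K[1,2])/K[1,1];r=np.hypot(x,y)
    s=np.where(r>1e-9,np.tan(np.minimum(r,1.4))/np.maximum(r,1e-9),1) if fish else 1
    P=np.stack([x*s*D,-y*s*D,-D],-1).reshape(-1,3)
    W=(R.from_quat(c['attitude']).apply(P)).reshape(D.shape+(3,))+c['position']
    W[D<=0]=np.nan; return W
E
python3 - <<'E'
from h import *
c=ld('w8');W=cloud(c)
g=glass(c,(250,150,310,200));P=onz(c,*g[0],.0655,True);print(g[0],P)
r=np.hypot(W[...,0]-P[0],W[...,1]-P[1])
for a,b in ((0,.008),(.0125,.0155),(.019,.0205),(.022,.0245),(.03,.036),(.05,.06)):
    m=(r>a)&(r<b); z=W[...,2][m]; print(a,np.nanmedian(z),m.sum())
    if a==.0125:
        q=W[m];q=q[abs(q[:,2]-np.nanmedian(z))<.004]
        print(np.linalg.lstsq(np.c_[q[:,:2]-P[:2],np.ones(len(q))],q[:,2],rcond=None)[0])
# lamp axis from foot rim (z>5mm blob)
m=((W[...,2]>.006)&(r<.05)).astype(np.uint8)
q=W[(m>0)&(W[...,2]<.013)];q=q[~np.isnan(q[:,0])]
print('foot rim',(q[:,0].min()+q[:,0].max())/2,(q[:,1].min()+q[:,1].max())/2)
E
```

```text
[281.17021277 172.9729207 ] [ 0.51489218 -0.06363544  0.0655    ]
0 0.06629807170488392 409
0.0125 0.22099933949003098 2694
[-0.25706033  0.00040373  0.21692277]
0.019 0.24079149880358738 2517
0.022 0.23406059994621142 2823
0.03 0.23921710683714 6443
0.05 0.2169140474933799 14217
foot rim 0.5133403786590168 -0.06484083490549508
```

```bash
python3 - <<'E'
from h import *
c=ld('w8');W=cloud(c);W[:100]=np.nan;W[240:]=np.nan;W[:,:190]=np.nan;W[:,370:]=np.nan
P=onz(c,281.17,172.97,.0655,True)
r=np.hypot(W[...,0]-P[0],W[...,1]-P[1])
for a,b in ((0,.008),(.0125,.0155),(.0195,.0205),(.022,.0245),(.03,.036),(.05,.06)):
    m=(r>a)&(r<b); q=W[m];z=q[:,2];ok=abs(z-np.nanmedian(z))<.004;q=q[ok]
    print(a,np.nanmedian(z).round(4),len(q),np.linalg.lstsq(np.c_[q[:,:2]-P[:2],np.ones(len(q))],q[:,2],rcond=None)[0].round(4))
E
```

```text
0 0.0662 387 [-0.0269 -0.0152  0.0662]
0.0125 0.0509 411 [-0.0061 -0.0002  0.0509]
0.0195 0.0483 174 [ 0.0073 -0.06    0.0481]
0.022 0.042 512 [-0.0005 -0.0004  0.042 ]
0.03 0.009 1290 [ 0.0035 -0.0081  0.009 ]
0.05 -0.0006 3827 [-0.0002 -0.0004 -0.0006]
```

```bash
python3 -m inch '[{"ax":0,"ay":0,"az":0,"dx":0,"dy":-30,"dz":-10,"gripper":100},{"ax":0,"ay":0,"az":0,"dx":5,"dy":-45,"dz":0,"gripper":100},{"ax":0,"ay":0,"az":0,"dx":5,"dy":-45,"dz":0,"gripper":100},{"ax":0,"ay":0,"az":0,"dx":5,"dy":-45,"dz":0,"gripper":100},{"ax":0,"ay":0,"az":0,"dx":5,"dy":-45,"dz":0,"gripper":100},{"ax":0,"ay":0,"az":0,"dx":5,"dy":-43,"dz":0,"gripper":100},{"ax":0,"ay":0,"az":0,"dx":0,"dy":0,"dz":0,"gripper":100},{"ax":0,"ay":0,"az":0,"dx":0,"dy":0,"dz":0,"gripper":100}]'
python3 - <<'E'
from h import *
c=snap('wrist','w9');print(c['position'],robot.get_obs()['q'].round(3),robot.get_obs()['position'])
I=cv2.imread('pics/w9.png');cv2.imwrite('pics/w9y.png',cv2.resize(I[90:260,190:380],None,fx=4,fy=4,interpolation=cv2.INTER_CUBIC))
E
```

```text
time: 9.05
position: [0.499, 0.1909, 0.1416]
tool_rot: [1.0, 0.001, -0.001, 0.0]
ft_force: [-0.1, -0.2, -0.2]
grip_width: 0.0872
[0.5749651  0.19059694 0.30302377] [ 1.540e-01  5.210e-01  1.738e+00 -1.000e-03  8.850e-01  1.725e+00] [0.49884535 0.18977929 0.1418146 ]
```

View pics/w9.png

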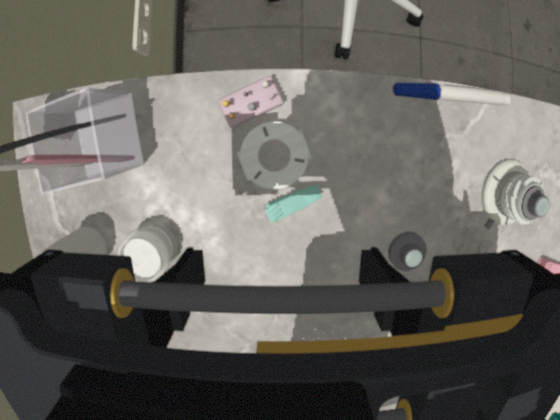

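View pics/w9y.png

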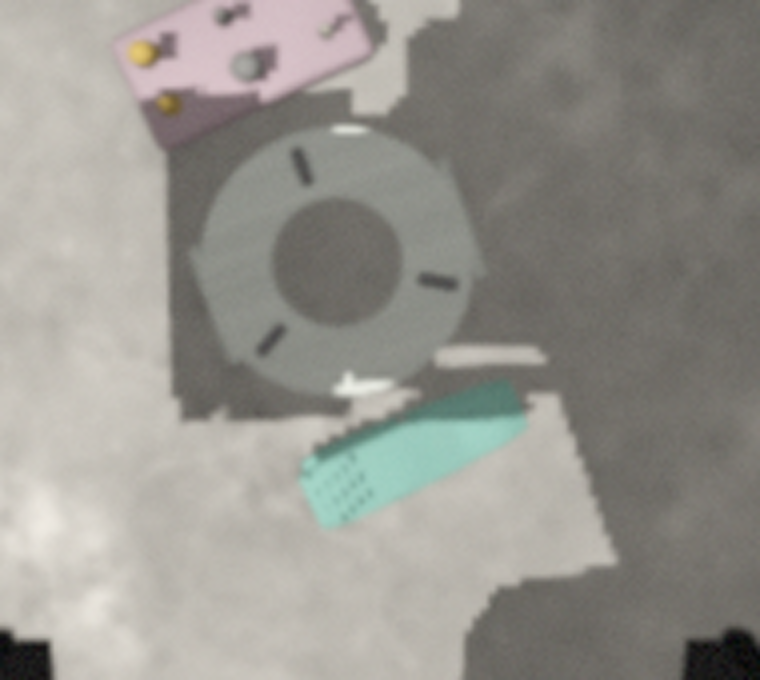

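```bash
python3 - <<'E'
from h import *
c=ld('w9');W=cloud(c)
x0,y0,x1,y1=225,105,325,205
Z=W[y0:y1,x0:x1,2]; B=W[y0:y1,x0:x1]
P0=onz(c,274.25,155.5,.0195,True);print('img',P0)
r=np.hypot(B[...,0]-P0[0],B[...,1]-P0[1])
top=(r>.016)&(r<.025);print('lip z',np.nanmedian(Z[top]),'table',np.nanmedian(Z[(r<.010)]))
q=B[(r<.034)&(abs(Z-np.nanmedian(Z[top]))<.005)]
print('top pts',q.mean(0),[(q[:,i].min()+q[:,i].max())/2 for i in (0,1)])
# opening contour grey
g=cv2.GaussianBlur(cv2.cvtColor(c['img'],cv2.COLOR_RGB2GRAY),(3,3),0)
h=cv2.resize(g[130:181,250:300],None,fx=6,fy=6,interpolation=cv2.INTER_CUBIC)
t,m=cv2.threshold(h,0,255,cv2.THRESH_OTSU+cv2.THRESH_BINARY_INV)
n,l,s,ce=cv2.connectedComponentsWithStats(m);i=l[153,147];print(t,i,s[i])
cnt=max(cv2.findContours((l==i).astype(np.uint8),cv2.RETR_EXTERNAL,cv2.CHAIN_APPROX_NONE)[0],key=len)
e=cv2.fitEllipse(cnt);C=(np.array(e[0])+.5)/6-.5+(250,130);print(C,np.array(e[1])/12);P=onz(c,*C,.0185,True);print(P)
A=[]
for u,v in ((302,166),(438,281),(271,340)):
    Q=onz(c,(u+.5)/4-.5+190,(v+.5)/4-.5+90,.020,True)-P;A.append(np.degrees(np.arctan2(Q[1],Q[0])));print(np.hypot(*Q[:2]),A[-1])
print(P-c['position'])
E
```

```text
img [0.54603405 0.19675321 0.0195    ]
lip z 0.018957689687320756 table -0.0006662264648081839
top pts [0.54661568 0.19719965 0.01890894] [np.float64(0.5464845952009022), np.float64(0.19699840403143082)]
124.0 4 [   46    57   196   195 29799]
[273.68677266 155.17134349] [16.01688894 16.30175654]
[0.54622205 0.1972678  0.0185    ]
0.022438221680518566 19.151942976261502
0.02256517930236614 -99.86632475132733
0.022307250684709498 139.9532664009442
[-0.02874305  0.00667086 -0.28452377]
```

```bash
python3 -m inch '[{"ax":0,"ay":0,"az":0,"dx":25,"dy":-6.7,"dz":0,"gripper":100},{"ax":0,"ay":0,"az":0,"dx":21.5,"dy":0,"dz":0,"gripper":100},{"ax":0,"ay":0,"az":-0.115,"dx":0,"dy":0,"dz":30,"gripper":100},{"ax":0,"ay":0,"az":-0.115,"dx":0,"dy":0,"dz":30,"gripper":100},{"ax":0,"ay":0,"az":-0.115,"dx":0,"dy":0,"dz":30,"gripper":100},{"ax":0,"ay":0,"az":0,"dx":0,"dy":0,"dz":10,"gripper":100},{"ax":0,"ay":0,"az":0,"dx":0,"dy":0,"dz":0,"gripper":100},{"ax":0,"ay":0,"az":0,"dx":0,"dy":0,"dz":0,"gripper":100}]'
python3 - <<'E'
from h import *
c=snap('wrist','w10');print(c['position'],robot.get_obs()['position'],robot.get_obs()['tool_rot'])
I=cv2.imread('pics/w10.png');cv2.imwrite('pics/w10y.png',cv2.resize(I[150:330,160:400],None,fx=3.3,fy=3.3,interpolation=cv2.INTER_CUBIC))
E
```

```text
time: 9.9
position: [0.5465, 0.1959, 0.0437]
tool_rot: [0.985, 0.17, 0.001, 0.0]
ft_force: [0.6, 0.5, 0.3]
grip_width: 0.0867
[0.61756087 0.22083091 0.20530184] [0.54686155 0.19620562 0.04427132] [9.85353696e-01 1.70518902e-01 1.18223154e-03 3.52034908e-05]
```

View pics/w10y.png

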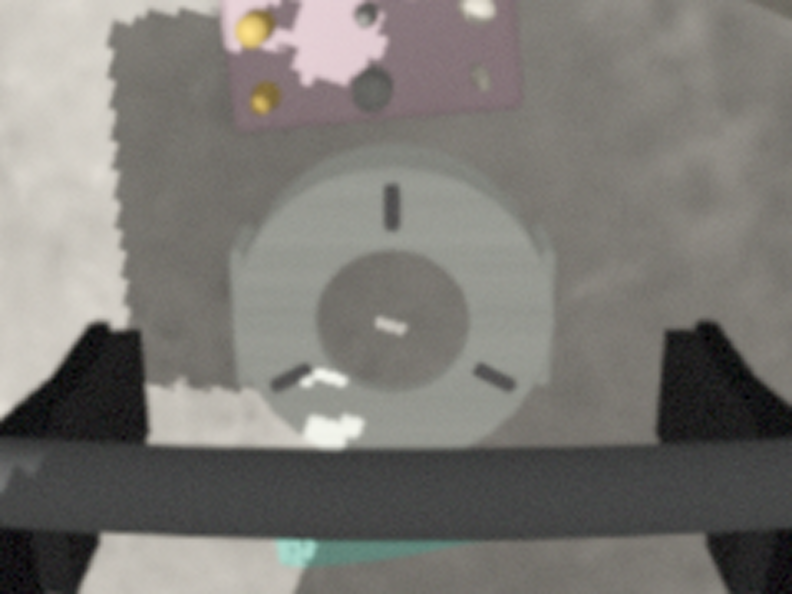

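```bash
python3 - <<'E'
from h import *
c=ld('w10');W=cloud(c);B=W[185:285,220:335].reshape(-1,3)
R3=R.from_euler('z',-0.345)
q=R3.apply(B-c['position']); q[:,1]*=-1   # tool x, tool y
z=B[:,2]
cx,cy=-.075,-.0014
for it in range(4):
    r=np.hypot(q[:,0]-cx,q[:,1]-cy)
    # front skirt wall
    m=(z>.003)&(z<.013)&(abs(q[:,1]-cy)<.012)&(q[:,0]>cx+.02)&(q[:,0]<cx+.04)
    w=q[m]; xf=np.median(w[:,0]-np.sqrt(.03**2-(w[:,1]-cy)**2))
    t=q[(z>.016)&(z<.024)&(r<.04)&(q[:,0]>cx-.01)&(q[:,0]<cx+.01)]
    yc=(np.percentile(t[:,1],1)+np.percentile(t[:,1],99))/2
    cx,cy=xf,yc; print(m.sum(),cx,cy,t[:,1].min(),t[:,1].max())
C=(np.array([393,320])+.5)/3.3-.5+(160,150)
p=R3.apply(onz(c,*C,.0185,True)-c['position']);print(p)
E
```

```text
134 -0.07478469206794222 -0.001886495316213441 -0.032381448602054004 0.028712361066127515
135 -0.07477867320045994 -0.0018497101417254847 -0.032381448602054004 0.028712361066127515
136 -0.07477790198931042 -0.0018497101417254847 -0.032381448602054004 0.028712361066127515
136 -0.07477790198931042 -0.0018497101417254847 -0.032381448602054004 0.028712361066127515
[-0.07438112  0.00194107 -0.18680184]
```

```bash
python3 -m inch '[{"ax":0,"ay":0,"az":0,"dx":0.3,"dy":-1.6,"dz":15,"gripper":100},{"ax":0,"ay":0,"az":0,"dx":0,"dy":0,"dz":15,"gripper":100},{"ax":0,"ay":0,"az":0,"dx":0,"dy":0,"dz":10,"gripper":100},{"ax":0,"ay":0,"az":0,"dx":0,"dy":0,"dz":0,"gripper":40},{"ax":0,"ay":0,"az":0,"dx":0,"dy":0,"dz":0,"gripper":40},{"ax":0,"ay":0,"az":0,"dx":0,"dy":0,"dz":0,"gripper":40},{"ax":0,"ay":0,"az":0,"dx":0,"dy":0,"dz":0,"gripper":40},{"ax":0,"ay":0,"az":0,"dx":0,"dy":0,"dz":0,"gripper":40}]' 40
python3 -m inch '[{"ax":0,"ay":0,"az":0,"dx":0,"dy":0,"dz":0,"gripper":40},{"ax":0,"ay":0,"az":0,"dx":0,"dy":0,"dz":-20,"gripper":40},{"ax":0,"ay":0,"az":0,"dx":0,"dy":0,"dz":-40,"gripper":40},{"ax":0,"ay":0,"az":0,"dx":0,"dy":0,"dz":-40,"gripper":40},{"ax":0,"ay":0,"az":0,"dx":0,"dy":0,"dz":-10,"gripper":40},{"ax":0,"ay":0,"az":0,"dx":0,"dy":0,"dz":0,"gripper":40}]' 40
python3 - <<'E'
from h import *
c=snap('wrist','w11');print(c['position'],robot.get_obs()['position'],robot.get_obs()['tool_rot'])
I=cv2.imread('pics/w11.png');cv2.imwrite('pics/w11y.png',cv2.resize(I[150:330,160:400],None,fx=3.3,fy=3.3,interpolation=cv2.INTER_CUBIC))
E
```

```text
time: 10.75
position: [0.5456, 0.1983, 0.0034]
tool_rot: [0.985, 0.172, 0.0, 0.0]
ft_force: [0.6, 0.2, 0.9]
grip_width: 0.0608
time: 11.35
position: [0.5467, 0.1984, 0.1151]
tool_rot: [0.985, 0.172, 0.002, 0.0]
ft_force: [-0.4, 0.2, -0.7]
grip_width: 0.0608
[0.61713437 0.223527   0.27702899] [0.54536503 0.19818116 0.11343169] [9.85176464e-01 1.71543396e-01 4.44475922e-04 1.91767331e-05]
```

View pics/w11y.png

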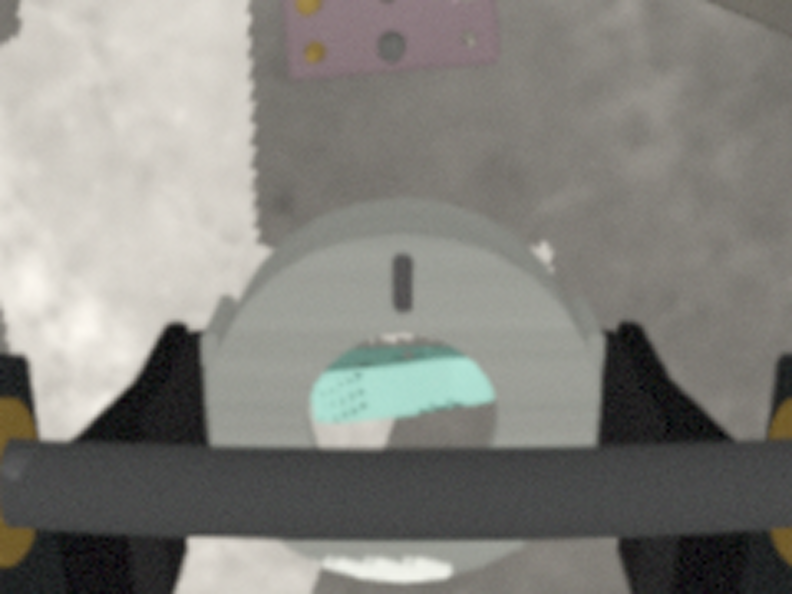

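```bash
python3 -m inch '[{"ax":0,"ay":0,"az":0,"dx":-19.6,"dy":39.2,"dz":0,"gripper":40},{"ax":0,"ay":0,"az":0,"dx":-19.6,"dy":39.2,"dz":0,"gripper":40},{"ax":0,"ay":0,"az":0,"dx":-19.6,"dy":39.2,"dz":0,"gripper":40},{"ax":0,"ay":0,"az":0,"dx":-19.6,"dy":39.2,"dz":0,"gripper":40},{"ax":0,"ay":0,"az":0,"dx":-19.6,"dy":39.2,"dz":0,"gripper":40},{"ax":0,"ay":0,"az":0,"dx":-19.6,"dy":39.2,"dz":0,"gripper":40}]' 40
python3 -m inch '[{"ax":0,"ay":0,"az":-0.136,"dx":0,"dy":0,"dz":5,"gripper":40},{"ax":0,"ay":0,"az":-0.136,"dx":0,"dy":0,"dz":5,"gripper":40},{"ax":0,"ay":0,"az":-0.136,"dx":0,"dy":0,"dz":5,"gripper":40},{"ax":0,"ay":0,"az":-0.136,"dx":0,"dy":0,"dz":5,"gripper":40},{"ax":0,"ay":0,"az":-0.136,"dx":0,"dy":0,"dz":5,"gripper":40},{"ax":0,"ay":0,"az":0,"dx":0,"dy":0,"dz":10,"gripper":40},{"ax":0,"ay":0,"az":0,"dx":0,"dy":0,"dz":0,"gripper":40},{"ax":0,"ay":0,"az":0,"dx":0,"dy":0,"dz":0,"gripper":40}]' 40
python3 - <<'E'
from h import *
c=snap('wrist','w12');o=robot.get_obs();print(c['position'],o['position'],o['tool_rot'],o['q'])
print(R.from_quat(o['tool_rot']).as_matrix()[:,0])
I=cv2.imread('pics/w12.png');cv2.imwrite('pics/w12y.png',cv2.resize(I[150:330,160:400],None,fx=3.3,fy=3.3,interpolation=cv2.INTER_CUBIC))
E
```

```text
time: 12.0
position: [0.5122, -0.064, 0.111]
tool_rot: [0.985, 0.172, -0.002, -0.001]
ft_force: [0.5, -0.1, -0.7]
grip_width: 0.0607
time: 12.8
position: [0.5134, -0.0626, 0.0769]
tool_rot: [0.872, 0.489, -0.001, -0.001]
ft_force: [0.2, -0.1, -0.8]
grip_width: 0.0609
[0.55292521 0.00174624 0.23843507] [ 0.51385591 -0.06277014  0.07743926] [ 8.71939085e-01  4.89613893e-01 -4.42626933e-04 -5.21307252e-04] [-3.37665400e-01  6.13625006e-01  1.82155570e+00  3.68753028e-05
  7.07779481e-01  2.09808862e-01]
[ 5.20556079e-01  8.53827442e-01 -2.61408899e-04]
```

View pics/w12y.png

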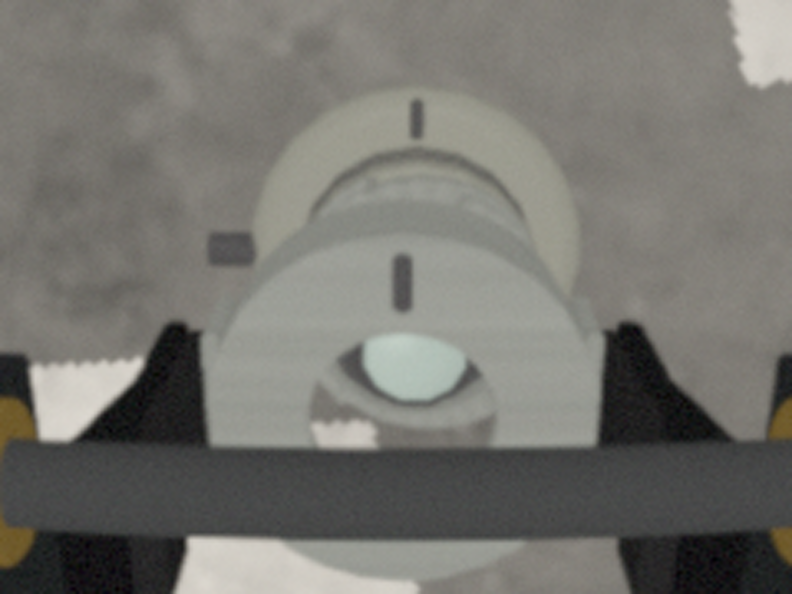

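```bash
cat > al.py <<'E'
from h import *
import sys
f=sys.argv[1]; c=ld(f);W=cloud(c)
o=float(sys.argv[2]) # tool yaw
R3=R.from_euler('z',-o)
q=R3.apply(W.reshape(-1,3)-c['position']).reshape(W.shape); q[...,1]*=-1; z=W[...,2]
def fit(m,r,name):
    p=q[m][:,:2]
    from scipy.optimize import least_squares
    s=least_squares(lambda a:np.hypot(p[:,0]-a[0],p[:,1]-a[1])-r,[-.075,0],loss='soft_l1',f_scale=.0005)
    print(name,m.sum(),(s.x*1e3).round(2),'rms',np.sqrt(np.mean(s.fun**2))*1e3)
ok=np.zeros(z.shape,bool);ok[150:282,190:370]=True
if len(sys.argv)>3: ok[:, :int(sys.argv[3])]=False; ok[:,int(sys.argv[4]):]=False
r=np.hypot(q[...,0]+.075,q[...,1])
fit(ok&(z>.013)&(z<.029)&(r<.04),.026,'body wall')
zr=float(np.nanmedian(z[240:255,270:275])); print('lip z',zr)
fit(ok&(z<zr-.004)&(z>zr-.017)&(r>.025)&(r<.035)&(abs(q[...,1])<.018),.030,'ring skirt')
fit(ok&(z<.063)&(z>.0525)&(r<.016),.0115,'barrel')
# glass
g=glass(c,(255,230,310,282));p=R3.apply(onz(c,*g[0],.0655,True)-c['position']);print('glass',p*[1e3,-1e3,1e3])
# foot ridge edges
m=ok&(z>.006)&(z<.013)&(q[...,0]<-.045)
p=q[m]; print('foot y',(np.percentile(p[:,1],.3)+np.percentile(p[:,1],99.7))/2*1e3)
E
python3 al.py w12 1.0245
```

```text
body wall 366 [-76.24   1.95] rms 0.34436039019155423
lip z 0.09242058670640615
ring skirt 481 [-74.99  -0.64] rms 0.15829096018926045
barrel 3 [-75.12   1.56] rms 0.06722719932581868
glass [ -77.751484      1.06979552 -172.93507052]
foot y -2.904786404452443
```

```bash
python3 -m inch '[{"ax":0,"ay":0,"az":0,"dx":-1.2,"dy":1.8,"dz":0,"gripper":40},{"ax":0,"ay":0,"az":0,"dx":0,"dy":0,"dz":6,"gripper":40},{"ax":0,"ay":0,"az":0,"dx":0,"dy":0,"dz":6,"gripper":40},{"ax":0,"ay":0,"az":0,"dx":0,"dy":0,"dz":4,"gripper":40},{"ax":0,"ay":0,"az":0,"dx":0,"dy":0,"dz":0,"gripper":40},{"ax":0,"ay":0,"az":0,"dx":0,"dy":0,"dz":0,"gripper":40}]' 40
python3 - <<'E'
from h import *
c=snap('wrist','w13');o=robot.get_obs();print(c['position'],o['position'],o['tool_rot'])
I=cv2.imread('pics/w13.png');cv2.imwrite('pics/w13y.png',cv2.resize(I[150:330,160:400],None,fx=3.3,fy=3.3,interpolation=cv2.INTER_CUBIC))
E
python3 al.py w13 1.0245
```

```text
time: 13.45
position: [0.515, -0.0648, 0.0619]
tool_rot: [0.872, 0.49, -0.0, -0.0]
ft_force: [-0.0, -0.5, -0.3]
grip_width: 0.061
[ 5.54079381e-01 -2.50936071e-04  2.23392742e-01] [ 0.5151719  -0.06484919  0.06204724] [ 8.71577391e-01  4.90257944e-01 -8.72703285e-06 -1.31804305e-05]
body wall 434 [-75.15  -0.08] rms 0.3554898149446141
lip z 0.07726937468181272
ring skirt 487 [-74.92  -0.21] rms 0.17150211653058522
barrel 11 [-75.18  -0.6 ] rms 0.20123337241664646
glass [ -74.19006513   -0.6209225  -157.892742  ]
foot y -5.26266290545472
```

View pics/w13y.png

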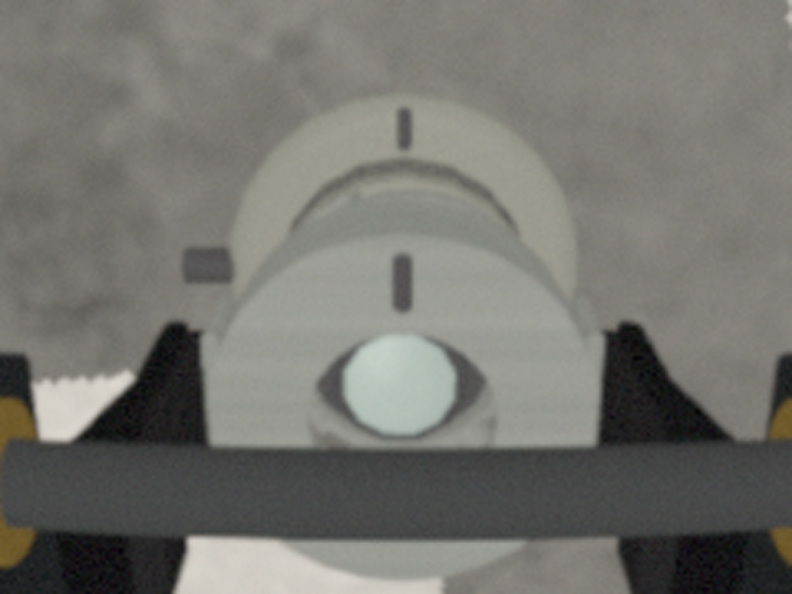

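```bash
python3 -m inch '[{"ax":0,"ay":0,"az":0,"dx":-0.2,"dy":0.1,"dz":4,"gripper":40},{"ax":0,"ay":0,"az":0,"dx":0,"dy":0,"dz":2,"gripper":40},{"ax":0,"ay":0,"az":0,"dx":0,"dy":0,"dz":2,"gripper":40},{"ax":0,"ay":0,"az":0,"dx":0,"dy":0,"dz":2,"gripper":40},{"ax":0,"ay":0,"az":0,"dx":0,"dy":0,"dz":0,"gripper":40}]' 40
python3 -m inch '[{"ax":0,"ay":0,"az":0,"dx":0,"dy":0,"dz":1,"gripper":40},{"ax":0,"ay":0,"az":0,"dx":0,"dy":0,"dz":1,"gripper":40},{"ax":0,"ay":0,"az":0,"dx":0,"dy":0,"dz":0,"gripper":40}]' 40
```

```text
time: 14.0
position: [0.5149, -0.065, 0.0518]
tool_rot: [0.872, 0.49, -0.0, -0.0]
ft_force: [-0.1, -0.1, -0.4]
grip_width: 0.0607
time: 14.3
position: [0.5151, -0.0651, 0.05]
tool_rot: [0.872, 0.49, -0.0, -0.0]
ft_force: [0.2, 0.0, -0.6]
grip_width: 0.0606
```

```bash
python3 -m inch '[{"ax":0,"ay":0,"az":0,"dx":0,"dy":0,"dz":1,"gripper":40},{"ax":0,"ay":0,"az":0,"dx":0,"dy":0,"dz":1,"gripper":40},{"ax":0,"ay":0,"az":0,"dx":0,"dy":0,"dz":1,"gripper":40},{"ax":0,"ay":0,"az":0,"dx":0,"dy":0,"dz":0,"gripper":40}]' 40
python3 -m inch '[{"ax":0,"ay":0,"az":0,"dx":0,"dy":0,"dz":1,"gripper":40},{"ax":0,"ay":0,"az":0,"dx":0,"dy":0,"dz":1,"gripper":40},{"ax":0,"ay":0,"az":0,"dx":0,"dy":0,"dz":0,"gripper":40}]' 40
```

```text
time: 14.7
position: [0.515, -0.0651, 0.0469]
tool_rot: [0.872, 0.49, -0.0, -0.0]
ft_force: [0.2, -0.2, 0.3]
grip_width: 0.0608
time: 15.0
position: [0.5151, -0.0651, 0.0449]
tool_rot: [0.872, 0.49, -0.0, -0.0]
ft_force: [0.3, -0.8, -0.4]
grip_width: 0.0606
```

```bash
python3 -m inch '[{"ax":0,"ay":0,"az":0,"dx":0,"dy":0,"dz":0.7,"gripper":40},{"ax":0,"ay":0,"az":0,"dx":0,"dy":0,"dz":0,"gripper":40}]' 40
python3 -m inch '[{"ax":0,"ay":0,"az":0,"dx":0,"dy":0,"dz":0.5,"gripper":40},{"ax":0,"ay":0,"az":0,"dx":0,"dy":0,"dz":0,"gripper":40}]' 40
python3 -m inch '[{"ax":0,"ay":0,"az":0,"dx":0,"dy":0,"dz":0.5,"gripper":40},{"ax":0,"ay":0,"az":0,"dx":0,"dy":0,"dz":0,"gripper":40}]' 40
```

```text
time: 15.2
position: [0.5151, -0.0651, 0.0443]
tool_rot: [0.872, 0.49, -0.0, -0.0]
ft_force: [-0.1, 0.1, -0.4]
grip_width: 0.0607
time: 15.4
position: [0.5151, -0.0651, 0.0439]
tool_rot: [0.872, 0.49, -0.0, -0.0]
ft_force: [0.3, -0.0, 0.3]
grip_width: 0.0606
time: 15.6
position: [0.5151, -0.0651, 0.0433]
tool_rot: [0.872, 0.49, -0.0, -0.0]
ft_force: [0.4, -0.1, -0.4]
grip_width: 0.0606
```

```bash
python3 -m inch '[{"ax":0,"ay":0,"az":0,"dx":0,"dy":0,"dz":0.4,"gripper":40},{"ax":0,"ay":0,"az":0,"dx":0,"dy":0,"dz":0,"gripper":40}]' 40
python3 -m inch '[{"ax":0,"ay":0,"az":0,"dx":0,"dy":0,"dz":0.4,"gripper":40},{"ax":0,"ay":0,"az":0,"dx":0,"dy":0,"dz":0,"gripper":40}]' 40
```

```text
time: 15.8
position: [0.5152, -0.0651, 0.043]
tool_rot: [0.872, 0.49, 0.0, 0.0]
ft_force: [-0.2, 0.4, 0.5]
grip_width: 0.0607
time: 16.0
position: [0.5152, -0.0651, 0.0429]
tool_rot: [0.872, 0.49, 0.0, 0.0]
ft_force: [-0.4, 0.1, 2.5]
grip_width: 0.0607
```

```bash
python3 -m inch '[{"ax":0,"ay":0,"az":0.06,"dx":0,"dy":0,"dz":0.1,"gripper":40},{"ax":0,"ay":0,"az":0.06,"dx":0,"dy":0,"dz":0.3,"gripper":40},{"ax":0,"ay":0,"az":0.06,"dx":0,"dy":0,"dz":0.3,"gripper":40},{"ax":0,"ay":0,"az":0.06,"dx":0,"dy":0,"dz":0.3,"gripper":40},{"ax":0,"ay":0,"az":0,"dx":0,"dy":0,"dz":0,"gripper":40}]' 40
python3 -c "
from h import *
o=robot.get_obs();print(o['position'],o['moment'],o['ft_force'],2*np.arctan2(o['tool_rot'][1],o['tool_rot'][0]))"
```

```text
time: 16.5
position: [0.5153, -0.0652, 0.0416]
tool_rot: [0.924, 0.382, 0.0, 0.0]
ft_force: [0.5, -0.6, 0.7]
grip_width: 0.0604
[ 0.51530499 -0.06516132  0.04161733] [-0.04913037 -0.0171363  -0.01512921] [ 0.54802071 -0.60947175  0.6708241 ] 0.7848400098775139
```

```bash
python3 -m inch '[{"ax":0,"ay":0,"az":0.06,"dx":0,"dy":0,"dz":0.3,"gripper":40},{"ax":0,"ay":0,"az":0.06,"dx":0,"dy":0,"dz":0.3,"gripper":40},{"ax":0,"ay":0,"az":0.06,"dx":0,"dy":0,"dz":0.3,"gripper":40},{"ax":0,"ay":0,"az":0.06,"dx":0,"dy":0,"dz":0.3,"gripper":40},{"ax":0,"ay":0,"az":0,"dx":0,"dy":0,"dz":0,"gripper":40}]' 40
python3 -c "
from h import *
o=robot.get_obs();print(o['position'],o['moment'],o['ft_force'],2*np.arctan2(o['tool_rot'][1],o['tool_rot'][0]))"
python3 -m inch '[{"ax":0,"ay":0,"az":0.06,"dx":0,"dy":0,"dz":0.3,"gripper":40},{"ax":0,"ay":0,"az":0.06,"dx":0,"dy":0,"dz":0.3,"gripper":40},{"ax":0,"ay":0,"az":0.06,"dx":0,"dy":0,"dz":0.3,"gripper":40},{"ax":0,"ay":0,"az":0.06,"dx":0,"dy":0,"dz":0.2,"gripper":40},{"ax":0,"ay":0,"az":0,"dx":0,"dy":0,"dz":0,"gripper":40}]' 40
python3 -c "
from h import *
o=robot.get_obs();print(o['position'],o['moment'],o['ft_force'],2*np.arctan2(o['tool_rot'][1],o['tool_rot'][0]))"
```

```text
time: 17.0
position: [0.5152, -0.0652, 0.0404]
tool_rot: [0.963, 0.27, 0.0, 0.0]
ft_force: [0.8, -0.4, 0.9]
grip_width: 0.0608
[ 0.51523862 -0.06515334  0.04037059] [-0.09283414 -0.04780846  0.00609692] [ 0.816399   -0.43965395  0.87026894] 0.546068166322323
time: 17.5
position: [0.5149, -0.065, 0.0391]
tool_rot: [0.988, 0.153, -0.0, -0.0]
ft_force: [0.5, -0.6, -0.6]
grip_width: 0.061
[ 0.51492704 -0.0650248   0.03911695] [-0.04313672  0.02452261 -0.02496958] [ 0.46627632 -0.63638012 -0.62630906] 0.3067704897242974
```

```bash
python3 -m inch '[{"ax":0,"ay":0,"az":0.06,"dx":0,"dy":0,"dz":0.1,"gripper":40},{"ax":0,"ay":0,"az":0.06,"dx":0,"dy":0,"dz":0,"gripper":40},{"ax":0,"ay":0,"az":0.06,"dx":0,"dy":0,"dz":0,"gripper":40},{"ax":0,"ay":0,"az":0.06,"dx":0,"dy":0,"dz":0,"gripper":40},{"ax":0,"ay":0,"az":0.06,"dx":0,"dy":0,"dz":0,"gripper":40},{"ax":0,"ay":0,"az":0,"dx":0,"dy":0,"dz":0,"gripper":40}]' 40
python3 -c "
from h import *
o=robot.get_obs();print(o['position'],o['moment'],o['ft_force'],2*np.arctan2(o['tool_rot'][1],o['tool_rot'][0]))"
```

```text
time: 18.1
position: [0.5148, -0.0649, 0.039]
tool_rot: [1.0, 0.004, -0.0, -0.0]
ft_force: [0.4, -0.4, -2.6]
grip_width: 0.0609
[ 0.51481243 -0.06492149  0.03895082] [ 0.02769666 -0.00603693 -0.05075259] [ 0.40254501 -0.43875172 -2.62139709] 0.0073213655508494796
```

```bash
cat > st.py <<'E'
from h import *
o=robot.get_obs();print(o['position'].round(4),'M',o['moment'].round(3),'F',o['ft_force'].round(2),'yaw',2*np.arctan2(o['tool_rot'][1],o['tool_rot'][0]),'q6',o['q'][5])
E
python3 -m inch '[{"ax":0,"ay":0,"az":0.05,"dx":0,"dy":0,"dz":0.2,"gripper":40},{"ax":0,"ay":0,"az":0.05,"dx":0,"dy":0,"dz":0.1,"gripper":40},{"ax":0,"ay":0,"az":0,"dx":0,"dy":0,"dz":0,"gripper":40}]' 40; python3 st.py
python3 -m inch '[{"ax":0,"ay":0,"az":0.05,"dx":0,"dy":0,"dz":0,"gripper":40},{"ax":0,"ay":0,"az":0,"dx":0,"dy":0,"dz":0,"gripper":40}]' 40; python3 st.py
```

```text
time: 18.4
position: [0.5144, -0.0645, 0.0388]
tool_rot: [0.999, -0.046, -0.001, -0.0]
ft_force: [-0.3, 1.5, -0.1]
grip_width: 0.0607
[ 0.5144 -0.0645  0.0388] M [0.444 0.174 0.134] F [-0.34  1.51 -0.07] yaw -0.09175881180276409 q6 1.321701816490097
time: 18.6
position: [0.5143, -0.0645, 0.0387]
tool_rot: [0.997, -0.071, -0.001, -0.0]
ft_force: [-0.7, 1.6, -1.0]
grip_width: 0.0605
[ 0.5143 -0.0645  0.0387] M [0.619 0.187 0.401] F [-0.75  1.56 -1.04] yaw -0.14146042224871183 q6 1.3716300318503332
```

```bash
python3 -m inch '[{"ax":0,"ay":0,"az":0.05,"dx":0,"dy":0,"dz":0,"gripper":40},{"ax":0,"ay":0,"az":0,"dx":0,"dy":0,"dz":0,"gripper":40}]' 50; python3 st.py
python3 -m inch '[{"ax":0,"ay":0,"az":0.05,"dx":0,"dy":0,"dz":0,"gripper":40},{"ax":0,"ay":0,"az":0,"dx":0,"dy":0,"dz":0,"gripper":40}]' 50; python3 st.py
```

```text
time: 18.8
position: [0.5142, -0.0644, 0.0386]
tool_rot: [0.995, -0.095, -0.001, -0.0]
ft_force: [-0.6, 3.4, -1.3]
grip_width: 0.0604
[ 0.5142 -0.0644  0.0386] M [0.846 0.209 0.768] F [-0.59  3.36 -1.29] yaw -0.19077408717867173 q6 1.4213322341762116
time: 19.0
position: [0.514, -0.0644, 0.0385]
tool_rot: [0.993, -0.121, -0.001, -0.0]
ft_force: [-1.5, 3.2, -1.9]
grip_width: 0.0607
[ 0.514  -0.0644  0.0385] M [0.854 0.322 0.37 ] F [-1.49  3.19 -1.92] yaw -0.24359253102540113 q6 1.4732061845833007
```

```bash
python3 - <<'E'
from h import *
c=snap('wrist','w14')
I=cv2.imread('pics/w14.png');cv2.imwrite('pics/w14y.png',cv2.resize(I[150:330,160:400],None,fx=3.3,fy=3.3,interpolation=cv2.INTER_CUBIC))
E
python3 al.py w14 -0.243
```

```text
body wall 159 [-75.2   -1.06] rms 0.23014061902767258
lip z 0.053609454956616204
ring skirt 467 [-75.45  -0.13] rms 0.16542576905450773
barrel 765 [-75.7   -1.81] rms 2.949477223228049
glass [ -69.45653571   -1.90653684 -134.3128231 ]
foot y -1.1792156008701495
```

View pics/w14y.png

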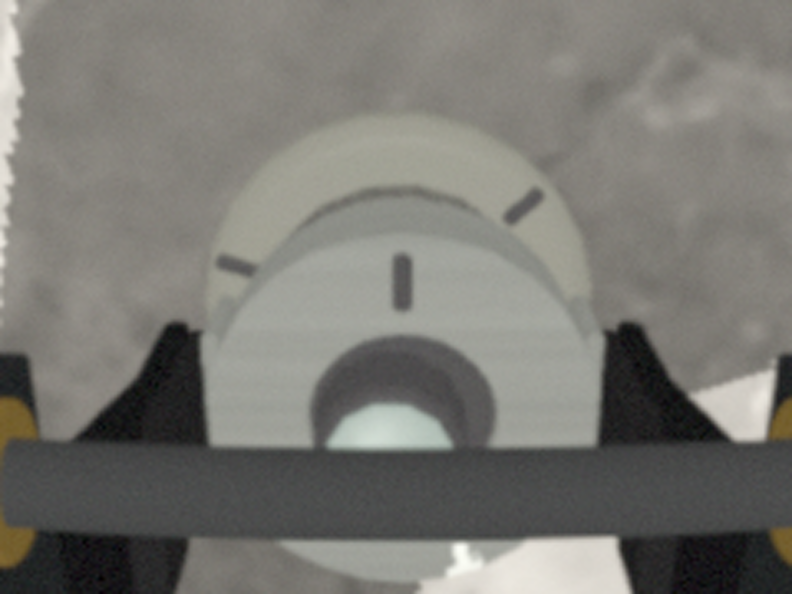

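```bash
python3 -m inch '[{"ax":0,"ay":0,"az":0.04,"dx":0,"dy":0,"dz":0,"gripper":40},{"ax":0,"ay":0,"az":0,"dx":0,"dy":0,"dz":0,"gripper":40}]' 50; python3 st.py
```

```text
time: 19.25
position: [0.5139, -0.0643, 0.0384]
tool_rot: [0.99, -0.14, -0.001, -0.0]
ft_force: [-2.2, 4.3, -2.8]
grip_width: 0.0608
[ 0.5139 -0.0643  0.0384] M [1.209 0.328 1.023] F [-2.21  4.34 -2.83] yaw -0.28181581421238716 q6 1.5119145205924744
```

```bash
python3 -m inch '[{"ax":0,"ay":0,"az":0.03,"dx":0,"dy":0,"dz":0,"gripper":40},{"ax":0,"ay":0,"az":0,"dx":0,"dy":0,"dz":0,"gripper":40}]' 50; python3 st.py
```

```text
time: 19.45
position: [0.5136, -0.0643, 0.0384]
tool_rot: [0.988, -0.154, -0.002, 0.0]
ft_force: [-1.5, 5.4, -3.0]
grip_width: 0.0605
[ 0.5136 -0.0643  0.0384] M [1.406 0.281 1.757] F [-1.47  5.36 -2.95] yaw -0.30828246856785285 q6 1.5398013246838174
```

```bash
python3 -m inch '[{"ax":0,"ay":0,"az":0,"dx":0,"dy":0,"dz":0,"gripper":100},{"ax":0,"ay":0,"az":0,"dx":0,"dy":0,"dz":0,"gripper":100},{"ax":0,"ay":0,"az":0,"dx":0,"dy":0,"dz":0,"gripper":100},{"ax":0,"ay":0,"az":0,"dx":0,"dy":0,"dz":-15,"gripper":100},{"ax":0,"ay":0,"az":0,"dx":0,"dy":0,"dz":-35,"gripper":100},{"ax":0,"ay":0,"az":0,"dx":-20,"dy":0,"dz":-35,"gripper":100},{"ax":0,"ay":0,"az":0,"dx":-20,"dy":0,"dz":-15,"gripper":100},{"ax":0,"ay":0,"az":0,"dx":0,"dy":0,"dz":0,"gripper":100}]'
python3 - <<'E'
from h import *
c=snap('wrist','w15');o=robot.get_obs();print(o['position'],o['ft_force'],2*np.arctan2(o['tool_rot'][1],o['tool_rot'][0]))
I=cv2.imread('pics/w15.png');cv2.imwrite('pics/w15y.png',cv2.resize(I[110:250,200:360],None,fx=4.5,fy=4.5,interpolation=cv2.INTER_CUBIC))
E
```

```text
time: 20.25
position: [0.4763, -0.0525, 0.141]
tool_rot: [0.988, -0.157, 0.001, 0.0]
ft_force: [0.6, -0.2, 0.5]
grip_width: 0.0872
[ 0.47753058 -0.05308084  0.14006614] [-0.36748503  0.24224978  0.06706241] -0.31616696088694196
```

View pics/w15y.png

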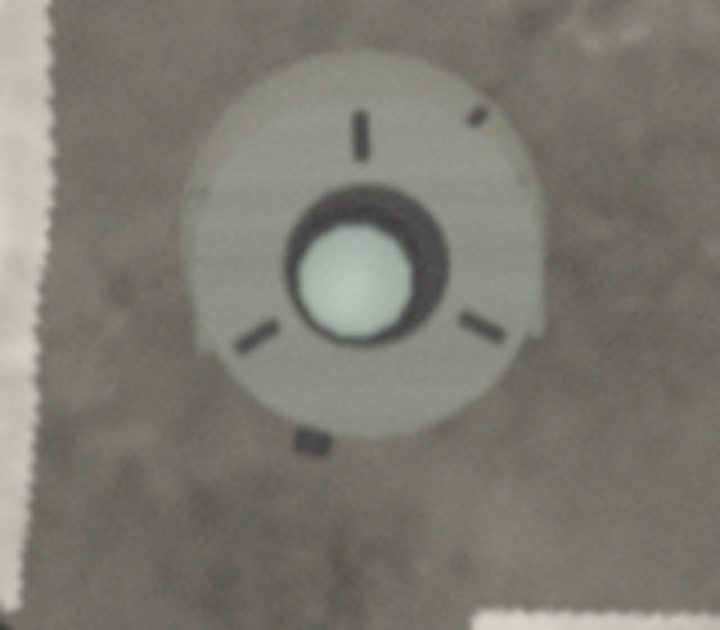

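```bash
python3 - <<'E'
from h import *
c=ld('w15');W=cloud(c);W[:100]=np.nan;W[240:]=np.nan;W[:,:190]=np.nan;W[:,370:]=np.nan
u,v=(365+.5)/4.5-.5+200,(263+.5)/4.5-.5+110
P=onz(c,u,v,.055,True);print(P)
r=np.hypot(W[...,0]-P[0],W[...,1]-P[1])
for a,b in ((0,.006),(.016,.026),(.05,.06)):
    m=(r>a)&(r<b); q=W[m];z=q[:,2];ok=abs(z-np.nanmedian(z))<.003;q=q[ok]
    print(a,np.nanmedian(z).round(4),len(q),np.linalg.lstsq(np.c_[q[:,:2]-P[:2],np.ones(len(q))],q[:,2],rcond=None)[0].round(4))
for x,y in ((361,135),(257,337),(483,327)):
    Q=onz(c,(x+.5)/4.5-.5+200,(y+.5)/4.5-.5+110,.0555,True)-P;print(np.hypot(*Q[:2]),np.arctan2(Q[1],Q[0]))
for x,y in ((478,115),):
    Q=onz(c,(x+.5)/4.5-.5+200,(y+.5)/4.5-.5+110,.0115,True);print(Q)
    for L in ((.515,-.0644),): d=Q[:2]-L;print(np.hypot(*d),np.arctan2(d[1],d[0]))
E
```

```text
[ 0.51576103 -0.06558379  0.055     ]
0 0.0663 205 [-0.0372  0.064   0.0663]
0.016 0.0538 2166 [-0.0086  0.0116  0.0539]
0.05 -0.0006 3650 [ 0.0004 -0.0006 -0.0006]
0.02190699794780234 -0.28466299043759324
0.02252408987953579 1.8562210624522855
0.023044361213829745 -2.381749261682683
[ 0.53160399 -0.09410414  0.0115    ]
0.0340298166743012 -1.061085756969387
```

```bash
python3 -m inch '[{"ax":0,"ay":0,"az":0,"dx":20,"dy":0,"dz":15,"gripper":100},{"ax":0,"ay":0,"az":0,"dx":20,"dy":0,"dz":30,"gripper":100},{"ax":0,"ay":0,"az":0,"dx":0,"dy":0,"dz":15,"gripper":100},{"ax":0,"ay":0,"az":0,"dx":0,"dy":0,"dz":0,"gripper":100},{"ax":0,"ay":0,"az":0,"dx":0,"dy":0,"dz":0,"gripper":100}]'
python3 - <<'E'
from h import *
c=snap('wrist','w16');o=robot.get_obs();print(o['position'],2*np.arctan2(o['tool_rot'][1],o['tool_rot'][0]))
I=cv2.imread('pics/w16.png');cv2.imwrite('pics/w16y.png',cv2.resize(I[150:330,160:400],None,fx=3.3,fy=3.3,interpolation=cv2.INTER_CUBIC))
E
python3 al.py w16 -0.316
```

```text
time: 20.8
position: [0.5152, -0.0653, 0.0779]
tool_rot: [0.988, -0.157, -0.001, -0.0]
ft_force: [-0.1, 0.5, 0.1]
grip_width: 0.0872
[ 0.51537445 -0.06529098  0.07859394] -0.31564082762805623
body wall 50 [-76.37  -1.52] rms 0.2111584547929832
lip z 0.0651892316130882
ring skirt 602 [-77.47  -0.45] rms 2.639537592752888
barrel 610 [-73.56   0.88] rms 3.1762253569400665
glass [ -77.02009464   -2.30571608 -173.8059885 ]
foot y -1.1863277187350862
```

View pics/w16y.png

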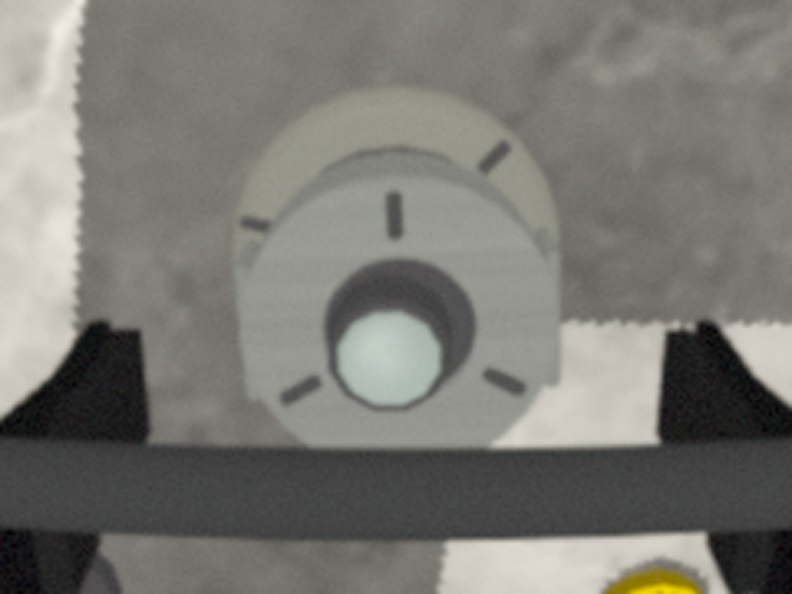

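```bash
python3 -m inch '[{"ax":0,"ay":0,"az":0,"dx":0,"dy":0,"dz":20,"gripper":100},{"ax":0,"ay":0,"az":0,"dx":0,"dy":0,"dz":19,"gripper":100},{"ax":0,"ay":0,"az":0,"dx":0,"dy":0,"dz":0,"gripper":100},{"ax":0,"ay":0,"az":0,"dx":0,"dy":0,"dz":0,"gripper":40},{"ax":0,"ay":0,"az":0,"dx":0,"dy":0,"dz":0,"gripper":40},{"ax":0,"ay":0,"az":0,"dx":0,"dy":0,"dz":0,"gripper":40},{"ax":0,"ay":0,"az":0,"dx":0,"dy":0,"dz":0,"gripper":40},{"ax":0,"ay":0,"az":0,"dx":0,"dy":0,"dz":0,"gripper":40}]' 50; python3 st.py
python3 -m inch '[{"ax":0,"ay":0,"az":0,"dx":0,"dy":0,"dz":0,"gripper":40},{"ax":0,"ay":0,"az":0.02,"dx":0,"dy":0,"dz":0,"gripper":40},{"ax":0,"ay":0,"az":0,"dx":0,"dy":0,"dz":0,"gripper":40}]' 50; python3 st.py
```

```text
time: 21.65
position: [0.5158, -0.0649, 0.0406]
tool_rot: [0.988, -0.157, 0.001, -0.0]
ft_force: [-0.1, 2.8, 3.8]
grip_width: 0.0608
[ 0.5158 -0.0649  0.0406] M [ 0.499 -0.074  0.151] F [-0.06  2.83  3.76] yaw -0.31499993704234797 q6 1.5444223065085703
time: 21.95
position: [0.5157, -0.0649, 0.0406]
tool_rot: [0.986, -0.164, 0.001, 0.0]
ft_force: [0.7, 2.7, 6.1]
grip_width: 0.0606
[ 0.5157 -0.0649  0.0406] M [ 0.774 -0.14   0.989] F [0.68 2.7  6.11] yaw -0.3303425547120476 q6 1.5619713991037998
```

```bash
python3 -m inch '[{"ax":0,"ay":0,"az":0.025,"dx":0,"dy":0,"dz":0,"gripper":40},{"ax":0,"ay":0,"az":0,"dx":0,"dy":0,"dz":0,"gripper":40}]' 55; python3 st.py
```

```text
time: 22.15
position: [0.5156, -0.0649, 0.0406]
tool_rot: [0.984, -0.177, 0.001, 0.001]
ft_force: [0.0, 1.8, 4.5]
grip_width: 0.0604
[ 0.5156 -0.0649  0.0406] M [ 0.651 -0.111  0.756] F [0.05 1.83 4.52] yaw -0.35523645449046853 q6 1.5873264606206485
```

```bash
python3 -m inch '[{"ax":0,"ay":0,"az":0,"dx":0,"dy":0,"dz":0,"gripper":100},{"ax":0,"ay":0,"az":0,"dx":0,"dy":0,"dz":0,"gripper":100},{"ax":0,"ay":0,"az":0,"dx":0,"dy":0,"dz":0,"gripper":100},{"ax":0,"ay":0,"az":0,"dx":0,"dy":0,"dz":-15,"gripper":100},{"ax":0,"ay":0,"az":0,"dx":0,"dy":0,"dz":-35,"gripper":100},{"ax":0,"ay":0,"az":0,"dx":-20,"dy":0,"dz":-35,"gripper":100},{"ax":0,"ay":0,"az":0,"dx":-20,"dy":0,"dz":-15,"gripper":100},{"ax":0,"ay":0,"az":0,"dx":0,"dy":0,"dz":0,"gripper":100}]'
python3 - <<'E'
from h import *
c=snap('wrist','w17');o=robot.get_obs();print(o['position'],2*np.arctan2(o['tool_rot'][1],o['tool_rot'][0]))
I=cv2.imread('pics/w17.png');cv2.imwrite('pics/w17y.png',cv2.resize(I[110:250,200:360],None,fx=4.5,fy=4.5,interpolation=cv2.INTER_CUBIC))
snap('top','t17')
E
```

```text
time: 22.95
position: [0.4758, -0.0503, 0.1414]
tool_rot: [0.984, -0.179, 0.0, 0.0]
ft_force: [-0.5, 0.4, -0.0]
grip_width: 0.087
[ 0.477241   -0.05091794  0.14051481] -0.360445952955968
```

View pics/w17y.png

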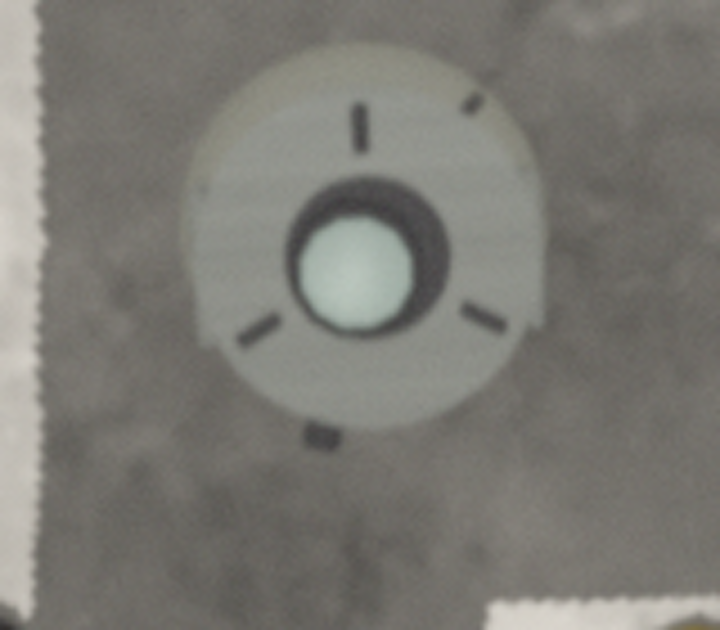

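View pics/w17.png

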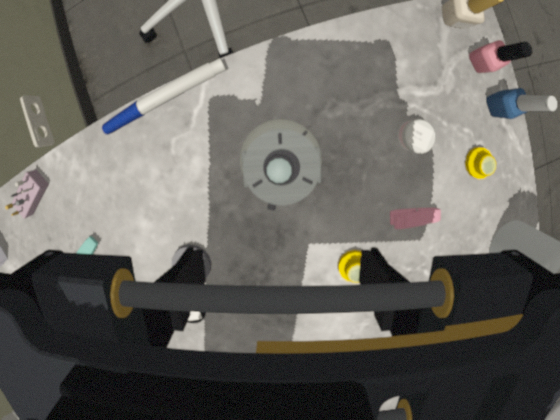

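```bash
python3 - <<'E'
from h import *
c=ld('w17');W=cloud(c);W[:100]=np.nan;W[240:]=np.nan;W[:,:190]=np.nan;W[:,370:]=np.nan
cv=lambda x,y:((x+.5)/4.5-.5+200,(y+.5)/4.5-.5+110)
P=onz(c,*cv(367,257),.055,True);print(P)
r=np.hypot(W[...,0]-P[0],W[...,1]-P[1])
for a,b in ((0,.006),(.016,.026),(.05,.06)):
    m=(r>a)&(r<b); q=W[m];z=q[:,2];ok=abs(z-np.nanmedian(z))<.003;q=q[ok]
    print(a,np.nanmedian(z).round(4),len(q),np.linalg.lstsq(np.c_[q[:,:2]-P[:2],np.ones(len(q))],q[:,2],rcond=None)[0].round(4))
Q=np.array([onz(c,*cv(x,y),.0555,True) for x,y in ((360,127),(259,330),(484,316))])
C=Q.mean(0);d=Q-C;print(C,np.hypot(d[:,0],d[:,1]),np.arctan2(d[:,1],d[:,0])-[0,2.0944,-2.0944])
L=onz(c,*cv(472,104),.0115,True);print(L)
a,b=ld('top0')['img'],ld('t17')['img']
df=cv2.absdiff(a,b).max(-1)
cv2.imwrite('pics/cmp.png',cv2.cvtColor(np.hstack([a[130:300,150:430],b[130:300,150:430]]),cv2.COLOR_RGB2BGR))
E
```

```text
[ 0.51533116 -0.06568658  0.055     ]
0 0.0662 206 [-0.0261  0.0675  0.0662]
0.016 0.0538 2184 [-0.0091  0.0136  0.0538]
0.05 -0.0006 3585 [-0.0001 -0.0001 -0.0006]
[ 0.51516646 -0.06574432  0.0555    ] [0.02241388 0.02244218 0.02232215] [-0.30180929 -0.29636656 -0.29798066]
[ 0.53142508 -0.09381765  0.0115    ]
```

View pics/cmp.png

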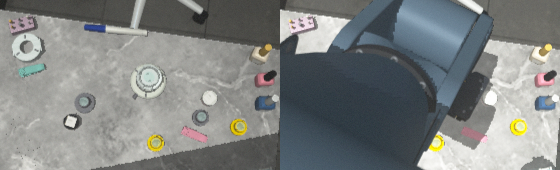

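```bash
python3 -c "
from h import *
print(robot.hand_in(), robot.get_obs()['time'])"
```

```text
the job is handed in; nothing more can be done
the job is handed in; nothing more can be done
```

The lens is fitted and the ring is screwed down snug over it. I handed the job in at about 23 s of robot time, with the gripper open and well clear.

- **Lens:** I dropped the 34 mm insert into the cell. Depth showed the top of its base level at 51.5 mm above the table, which is fully home.
- **Ring:** The lugs went down the slots without force onto the groove's floor. I turned the ring clockwise until the wrist moment reached about 1.8 N m. I then let go, gripped it again and nudged it a little tighter.
- **Last check:** The ring's ridges stand about 1.32 rad clockwise of the slots. That is about 0.27 rad past where the lip meets the lens, and within the 0.1 to 0.3 rad expected for snug.
- **Readings that disagreed:**
  - The lip top measured about 54.4 mm, where about 55 mm was expected.
  - The ring seemed tilted by about 0.9 degrees. Both may be depth error, though a real slight tilt is not ruled out.
  - On both releases the ring stood 0.04 to 0.06 rad behind the gripper's angle. I took this as give in the finger pads.
- **Other things on the table:** I touched nothing else. At the end the wrist camera showed the jar and clip that stood beside the lens, and both yellow look-alikes, standing. The arm hid much of the final top view and the gripper part of the wrist view, so I could not fully recheck the wider insert and the things near it or near the ring.

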